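# Set up a bar in two V-blocks for marking out

## Task

Set up the round bar for marking out on the dark scribed plate, in this order: first the wooden packing block squarely on the cross-marked seat, long side across the plate; then the low V-block centred on the wood; then the tall V-block squarely on the ring-marked seat; last the bar, laid level in both grooves with its middle over the middle of the plate. Both V-grooves must run along the plate's long side, let each piece go before fetching the next, leave what is placed undisturbed, and leave the scribing block and the stepped shaft where they are.

Things in the scene. Friction and masses are not known exactly. Their poses are not given: they have to be found in the camera images.
- plate: Fixed dark cast-iron marking-out plate lying flat on the bench, 240 x 150 x 20 mm, with pale scribed lines on top. Origin: centre of its underside; x along its 240 mm length towards the ring-marked end, y across, z up. It may be turned any way.
- ring_seat (a point): Centre of the ring-marked seat on the plate's top face (plate frame +55, 0, 20 mm): a scribed 72 x 57 mm rectangle (long side along the plate's x) with a ring in it. Axes as the plate's.
- cross_seat (a point): Centre of the cross-marked seat on the plate's top face (plate frame -55, 0, 20 mm): a scribed 57 x 102 mm rectangle (short side along the plate's x) with a diagonal cross in it. Axes as the plate's.
- wood_block: Loose softwood packing block, 55 (x) x 100 (y) x 38 (z) mm, 0.18 kg, lying flat. Origin: centre of its underside. Properly placed, its x axis is parallel to the plate's x axis, either way round. Grip across its 55 mm.
- low_v_block: Loose low steel V-block, 45 (x) x 55 (y) x 38 (z) mm, about 0.4 kg. Origin: centre of its underside. The open V-groove in its top runs along its x, 40 mm wide at the mouth and 19 mm deep. Grip across the two flat 55 mm-apart sides (along y).
- tall_v_block: Loose tall steel V-block, 70 (x) x 55 (y) x 76 (z) mm, about 0.75 kg, standing upright: the same 45 mm long V-block screwed on a steel riser 70 x 55 x 38 mm, one rigid piece, the riser showing as a ledge at each end of the groove. Origin: centre of its underside. Its groove runs along its x, 40 mm wide at the mouth and 19 mm deep. Grip across the two flat 55 mm-apart sides (along y).
- bar: Loose plain round steel bar, 26 mm diameter, 180 mm long, about 0.5 kg, lying flat on the bench. Origin: its centre, on its axis (13 mm above the bench at the start); x along its length; its y and z may be rolled about that. Grip across its middle. Lying in both V-blocks on the plate its axis is 95 mm above the plate's underside.
- scriber: Bystander: scribing block, a post 195 mm high on a 55 x 70 mm base, behind the plate. Origin: underside, near the post. Leave it alone.
- shaft: Bystander: turned stepped shaft standing on end, 35 mm diameter, 110 mm high, behind the plate. Origin: centre of its underside. Leave it alone.
Not all that is in view belongs to the job. What is shaped like the wood_block but blue or pink is not meant.

How it is judged:
By the outcome, as a careful person would: the job done as asked, in the order asked, and still so for the second after the job is handed in, with the robot touching nothing.
It also fails if it takes over 118 s, if anything falls off the work surface, if the arm or the gripper's body presses on something with over 40 N, if the wrist force passes 120 N, or if a joint passes its speed limit or range.

## Robot

A 6-joint arm with a two-finger parallel gripper is mounted at the origin on a cart in front of the work surface, level with it; the furniture and walls round the work are solid. World frame = base frame: x ahead of the robot, y to its left, z up, the work surface at z = 0. Lengths are in m, angles in degrees, forces in N, time in s.
With the tool pointing down it reaches from about 0.35 to 0.875 m from the base axis. Payload 4.2 kg.
Tool frame: the origin (TCP) lies midway between the tips of the shut fingers; the grasp point (between the pads) lies 19 mm behind it; z points along the fingers, y is the line along which they close (so a half turn about z gives the same grasp; the last joint's range is limited). The gripper opens to 87 mm and grips with 3 to 60 N. Pads are 19 mm wide; open, the fingers measure 117 mm over their backs; the gripper's body (75 mm by 190 mm) begins 51 mm behind the grasp point.
Start: joints at [79.733, 22.042, 0.453, 0, -68.411, -14.817], TCP at [0.265, 0.566, 0.223] pointing down, gripper open.
Joint ranges: [-179.83, 179.83], [-69.29, 118.12], [-61.27, 80.66], [-181.25, 117.63], [-171.15, -9.14], [-177.46, 177.46]. Speed limits (degrees/s): [159.86, 159.86, 180, 180, 180, 180].

## Interface

Orientations are given as a 3x3 rotation matrix whose columns are the frame's x, y, z axes.
In Python, from station import sensors, eyes, workorder gives the robot as it stands.
- The arm moves only by the shell command python3 -m handwheel 'ROWS'. ROWS is a JSON object whose key "ticks" holds a list of rows, 1 to 8 of them, each of 7 numbers: the opening from 0.0 (shut) to 1.0 (fully open), then dx, dy, dz in m, then a rotation vector rx, ry, rz in degrees; each row is the pose to reach, as a shift and turn from the pose commanded when the command began, along the tool's axes at that moment; what a row does not reach only later rows make up. A row lasts 1/10 s, in which the tool goes at most 0.05 m and 8.59 degrees, less where a joint would pass 70% of its speed; a pose out of reach is approached as far as the arm can. The fingers move at their own pace and stop on an object; the grip force is fixed at half the most. Time passes only in rows, so rows that do not move let the fingers close. It prints the time, the measured TCP pose, the force, the opening and the grip force at its end. Input that does not fit is refused with a message, and nothing moves.
- sensors.sense(): the state, without advancing time (a new reading comes with each control period).
- eyes.capture(name): name is "scene" or "side" or "wrist"; returns a dict with "pixels" (400x640x3 uint8, red, green, blue), "z_map" (400x640 float32, m along the optical axis (not along the pixel's ray), 0 where there is no reading), "K" (3x3 intrinsics, pixels), "world_from_camera" (4x4, takes a point from camera to world coordinates). Camera axes: x right, y up, looking along -z (the intrinsics and any distortion apply to the point x, -y, -z); pixel columns grow to the right and rows downward; lengths in m; the calibration is good to about 2 mm. A picture is of the moment at which its call begins.
- workorder.finish_job(): hands the job in; it is judged then, once.
The state is a dict: "time_s": time; "joints": joint angles; "joint_velocities": joint speeds; "effort": joint torques, N m; "tcp_pos": TCP position; "ee_rot": TCP orientation; "wrist_force": force on the tool from outside, world axes, zero at the start; "moment": the same for the moment, N m; "gripper_width": opening from 0.0 (shut) to 1.0 (fully open); "gripper_force": force on a finger pad.
Only numpy, scipy, OpenCV 4.12 (cv2) and the standard library are available. Lean on these libraries where they do the work, as an engineer would, in place of code of your own. Each camera call takes 0.05 s, during which the arm holds its last target. There are 200 camera calls.

## Working session

There is one attempt and no reset: what is moved stays moved. The work goes in short steps, Python scripts to look and compute and a shell command to move; the robot and the scene stay as the last step left them, time stands still between calls to the robot, and variables do not carry over. Pictures are saved under pics/ and viewed, at most 17 in all, crops included, and the job is handed in when it is done.

```bash
ls; mkdir -p pics; python3 - <<'E'
from station import sensors, eyes
import cv2,numpy as np
s=sensors.sense(); print(s['time_s'],s['tcp_pos'],s['ee_rot'],s['gripper_width'])
for n in("scene","side","wrist"):
    c=eyes.capture(n); np.savez(''+n+'0.npz',**c); cv2.imwrite(f'pics/{n}0.png',c['pixels'][:,:,::-1])
    print(n,c['K'].tolist(),np.round(c['world_from_camera'],3).tolist(),[k for k in c],(c['z_map']>0).mean())
E
```

```text
pics
0.0 [0.26470072 0.56553969 0.22146403] [[ 9.05611606e-01 -4.24107291e-01 -7.90076810e-04]
 [-4.24108005e-01 -9.05609381e-01 -2.01235222e-03]
 [ 1.37952276e-04  2.15748742e-03 -9.99997663e-01]] 0.9953111965941444
scene [[428.30045487360684, 0.0, 322.95622067296614], [0.0, 428.30045487360684, 197.59823539656963], [0.0, 0.0, 1.0]] [[0.817, 0.388, -0.427, 0.024], [-0.577, 0.524, -0.626, -0.776], [-0.019, 0.758, 0.652, 0.927], [0.0, 0.0, 0.0, 1.0]] ['pixels', 'z_map', 'K', 'world_from_camera'] 0.93043359375
side [[468.5311825899134, 0.0, 321.95275462527394], [0.0, 468.5311825899134, 195.99539155616154], [0.0, 0.0, 1.0]] [[0.998, 0.018, -0.058, 0.5], [-0.057, 0.569, -0.821, -1.028], [0.018, 0.822, 0.569, 0.797], [0.0, 0.0, 0.0, 1.0]] ['pixels', 'z_map', 'K', 'world_from_camera'] 0.8515625
wrist [[300.25931559859407, 0.0, 314.9289455151029], [0.0, 300.25931559859407, 201.28686550519504], [0.0, 0.0, 1.0]] [[-0.424, 0.866, 0.267, 0.339], [-0.906, -0.406, -0.124, 0.53], [0.001, -0.294, 0.956, 0.385], [0.0, 0.0, 0.0, 1.0]] ['pixels', 'z_map', 'K', 'world_from_camera'] 0.99597265625
```

View pics/scene0.png

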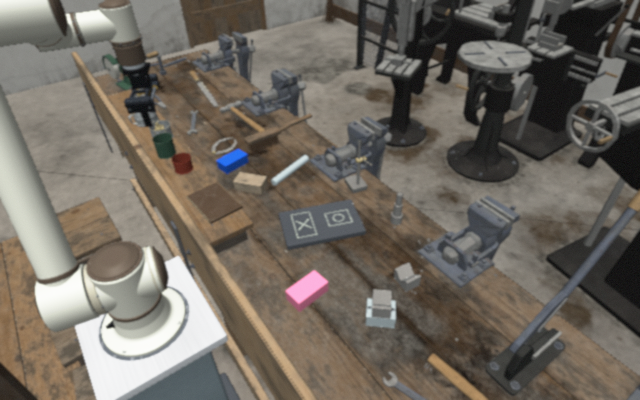

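View pics/side0.png

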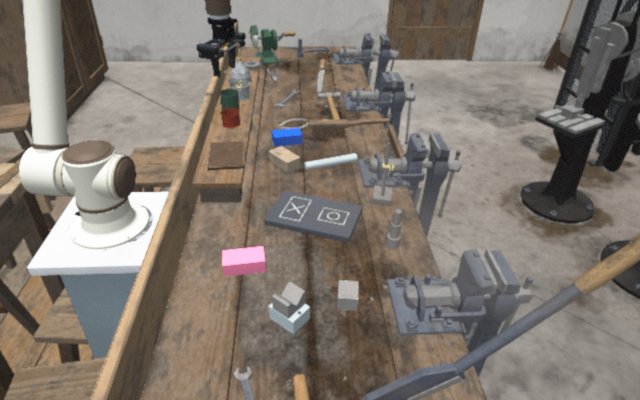

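The pictures show the plate at scene (322,223) with the cross seat at (302,224) and the ring seat at (338,217). The wood is at (250,182), the bar at (290,170), the low V at (407,273) and the tall V at (381,308). Blue and pink are decoys, and the scriber (355,180) and shaft (397,207) are behind the plate.

```bash
cat > h.py <<'E'
import numpy as np,cv2
from station import sensors,eyes
def cloud(c):
    K,T,z=c['K'],c['world_from_camera'],c['z_map'].astype(float)
    v,u=np.mgrid[0:400,0:640]
    p=np.stack([(u-K[0,2])/K[0,0]*z,-(v-K[1,2])/K[1,1]*z,-z],-1)
    w=p@T[:3,:3].T+T[:3,3]; w[z<=0]=np.nan
    return w
def project(c,p):
    T=c['world_from_camera'];q=(np.atleast_2d(p)-T[:3,3])@T[:3,:3]
    K=c['K'];return np.stack([K[0,0]*q[:,0]/-q[:,2]+K[0,2],-K[1,1]*q[:,1]/-q[:,2]+K[1,2]],-1)
def ray(c,uv,h):
    K,T=c['K'],c['world_from_camera'];uv=np.atleast_2d(uv).astype(float)
    d=np.stack([(uv[:,0]-K[0,2])/K[0,0],-(uv[:,1]-K[1,2])/K[1,1],-np.ones(len(uv))],-1)@T[:3,:3].T
    return (T[:3,3]+d*((h-T[2,3])/d[:,2])[:,None])[:,:2]
def rect(xy):
    (c,s,a)=cv2.minAreaRect((xy*1000).astype(np.float32)); 
    if s[0]<s[1]: s=s[::-1];a+=90
    return np.round(c,1),np.round(s,1),round((a+90)%180-90,1)  # mm, long axis angle
def blob(w,xy,r,z0,z1):
    m=(np.hypot(w[...,0]-xy[0],w[...,1]-xy[1])<r)&(w[...,2]>z0)&(w[...,2]<z1)
    return m
E
python3 - <<'E'
from h import *
seeds={'scene':dict(plate=(322,223),wood=(250,180),bar=(290,171),low=(405,270),tall=(381,300),scr=(355,183),shaft=(397,207),blue=(233,160),pink=(306,288)),
'side':dict(plate=(314,216),wood=(285,156),bar=(330,161),low=(348,292),tall=(289,310),scr=(382,190),shaft=(394,230),blue=(287,137),pink=(244,260))}
for n in seeds:
    c=dict(np.load(n+'0.npz'));w=cloud(c)
    for k,(u,v) in seeds[n].items():
        p=w[v,u]; zr=dict(plate=(.008,.03),wood=(.03,.05),bar=(.008,.04),low=(.028,.05),tall=(.06,.09),pink=(.02,.06),blue=(.02,.06)).get(k,(.01,.3))
        r=dict(plate=.16,bar=.13,wood=.08,low=.05,tall=.055).get(k,.07)
        m=blob(w,p,r,*zr).astype(np.uint8)
        _,lab=cv2.connectedComponents(m); 
        m=(lab==lab[v,u]) if lab[v,u] else m>0
        print(n,k,np.round(p,3),*rect(w[m][:,:2]), 'ztop',np.round(np.percentile(w[m][:,2],[5,50,95]),3), m.sum())
    print('table',np.nanmedian(w[...,2][(np.abs(w[...,2])<.015)]))
E
```

```text
scene plate [0.549 0.002 0.018] [550.2  13.2] [240.1 158.3] -20.8 ztop [0.014 0.018 0.021] 2820
scene wood [0.463 0.302 0.035] [463.9 308.5] [100.4  62.3] -52.8 ztop [0.032 0.036 0.039] 332
scene bar [0.611 0.287 0.015] [617.4 297.4] [181.9  25.8] 18.8 ztop [0.009 0.02  0.025] 290
scene low [ 0.619 -0.285  0.026] [ 611.  -299.3] [57.7 45.8] 83.3 ztop [0.028 0.034 0.038] 191
scene tall [ 0.485 -0.338  0.061] [ 491.3 -330.5] [44.1 25.9] -42.4 ztop [0.061 0.069 0.076] 204
scene scr [0.747 0.091 0.022] [750.8  81.7] [113.2  55.8] 75.6 ztop [0.014 0.022 0.174] 397
scene shaft [ 0.742 -0.116  0.065] [ 745.8 -111.5] [33.5 30.6] -52.7 ztop [0.015 0.055 0.107] 256
scene blue [0.469 0.443 0.034] [471.1 461.6] [103.7  65.8] 10.9 ztop [0.022 0.035 0.04 ] 354
scene pink [ 0.367 -0.186  0.038] [ 371.4 -179.3] [102.1  58.5] 7.2 ztop [0.024 0.036 0.039] 815
table -0.001204169876717398
side plate [ 0.552 -0.005  0.022] [551.2  14.2] [241.  156.1] -20.9 ztop [0.014 0.022 0.025] 3150
side wood [0.471 0.293 0.041] [466.8 310.1] [106.3  60.6] -50.8 ztop [0.032 0.041 0.044] 342
side bar [0.617 0.289 0.023] [619.6 297.5] [182.6  27.8] 16.9 ztop [0.01  0.023 0.03 ] 401
side low [ 0.616 -0.292  0.023] [ 612.6 -298.3] [59.2 44. ] 83.1 ztop [0.029 0.037 0.041] 334
side tall [ 0.484 -0.373  0.062] [ 482.8 -342.5] [55.7 45.1] 47.9 ztop [0.061 0.071 0.079] 488
side scr [0.753 0.087 0.042] [751.8  80.2] [118.7  54.6] 76.3 ztop [0.015 0.027 0.177] 518
side shaft [ 0.749 -0.117  0.057] [ 748.7 -111.8] [34.1 33.6] -18.5 ztop [0.015 0.056 0.111] 390
side blue [0.476 0.44  0.033] [473.2 461.9] [101.2  63.5] 11.6 ztop [0.023 0.04  0.044] 360
side pink [ 0.378 -0.196  0.041] [ 373.4 -178. ] [99.2 60.7] 6.6 ztop [0.023 0.04  0.042] 897
table 0.0026284440726935254
```

View pics/wrist0.png

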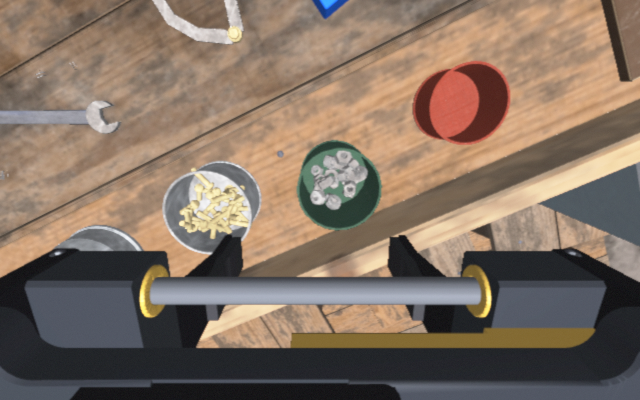

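```bash
cat >> h.py <<'E'
def go(x,y,z,a):
    """shift/turn in tool axes to world x,y,z with tool x at heading a (deg), tool down"""
    s=sensors.sense();R=np.array(s['ee_rot']);d=R.T@(np.array([x,y,z])-s['tcp_pos'])
    a0=np.degrees(np.arctan2(R[1,0],R[0,0]));da=(a0-a+180)%360-180
    print('t',round(s['time_s'],2),'d',np.round(d,4),'rz',round(da,1),'a0',round(a0,2),'j6',round(s['joints'][5],0),'dist',np.linalg.norm(d).round(3))
def snap(name,n="wrist"):
    c=eyes.capture(n);np.savez(name+'.npz',**c);cv2.imwrite(f'pics/{name}.png',c['pixels'][:,:,::-1]);return c
E
python3 -m handwheel '{"ticks": [[1,0.237,0.121,0.06,0,0,27],[1,0.237,0.121,0.06,0,0,27],[1,0.237,0.121,0.06,0,0,27],[1,0.237,0.121,0.06,0,0,27],[1,0.237,0.121,0.06,0,0,27],[1,0.237,0.121,0.06,0,0,27],[1,0.237,0.121,0.06,0,0,27],[1,0.237,0.121,0.06,0,0,27]]}'
python3 -c "
from h import *
snap('w1');go(.428,.356,.16,-52)"
```

```text
time_s: 0.95
tcp_pos: [0.4285, 0.3557, 0.1624]
ee_rot: [[0.614, -0.79, -0.0], [-0.79, -0.614, -0.0], [0.0, 0.0, -1.0]]
wrist_force: [0.8, 1.4, 0.1]
gripper_width: 0.997
gripper_force: 0.0
t 1.0 d [0.0002 0.0005 0.0027] rz -0.1 a0 -52.08 j6 -19.0 dist 0.003
```

View pics/w1.png

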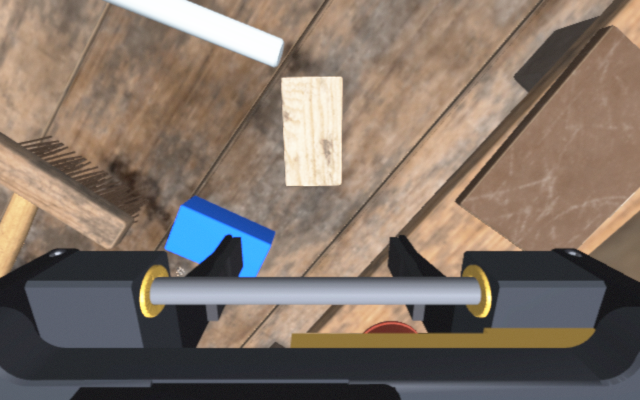

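The wood is clear in view: its top face runs from (282,77) to (341,186), centred near (312,131). Blue is at (220,236), outside the finger path.

```bash
cat >> h.py <<'E'
def top(c,seed,r,h,dz=.008):
    """rect of a flat top at height h round a seed point, from depth mask and rays onto plane h"""
    w=cloud(c);off=np.nanmedian(w[...,2][np.abs(w[...,2])<.012]);m=blob(w,seed,r,h+off-dz,h+off+dz).astype(np.uint8)
    m=cv2.morphologyEx(m,cv2.MORPH_OPEN,np.ones((3,3)))
    n,l,st,_=cv2.connectedComponentsWithStats(m);k=1+np.argmax(st[1:,4]);l=(l==k).astype(np.uint8)
    ct=max(cv2.findContours(l,cv2.RETR_EXTERNAL,cv2.CHAIN_APPROX_NONE)[0],key=cv2.contourArea)[:,0]
    return rect(ray(c,ct,h)),st[k].tolist(),round(off,4)
E
python3 -c "
from h import *
c=dict(np.load('w1.npz'))
print(top(c,(.466,.309),.08,.038))
g=cv2.cvtColor(c['pixels'],cv2.COLOR_RGB2HSV)
print(g[131,300],g[131,260],g[100,320],g[60,300])
m=((g[...,2]>175)).astype(np.uint8)
m[:, :270]=0;m[:,355:]=0;m[:68]=0;m[195:]=0
m=cv2.morphologyEx(m,cv2.MORPH_CLOSE,np.ones((5,5)))
ct=max(cv2.findContours(m,0,1)[0],key=cv2.contourArea)[:,0]
print(cv2.boundingRect(ct),rect(ray(c,ct,.038)))
"
```

```text
((array([467.7, 310.3]), array([99.3, 55.1]), -51.8), [281, 77, 61, 109, 6361], np.float64(0.0016))
[ 22  19 253] [ 14  64 111] [ 19  36 249] [13 67 91]
(281, 76, 74, 110) (array([462.6, 305.9]), array([100.2,  67.5]), -51.5)
```

```bash
python3 -c "
from h import *
go(.4677,.3103,.06,-51.8);go(.4677,.3103,.006,-51.8)"
```

```text
t 1.0 d [ 0.0607 -0.0027  0.1027] rz -0.3 a0 -52.08 j6 -19.0 dist 0.119
t 1.0 d [ 0.0607 -0.0027  0.1567] rz -0.3 a0 -52.08 j6 -19.0 dist 0.168
```

```bash
python3 -m handwheel '{"ticks": [[1,0.0607,-0.0027,0.05,0,0,-0.3],[1,0.0607,-0.0027,0.05,0,0,-0.3],[1,0.0607,-0.0027,0.09,0,0,-0.3],[1,0.0607,-0.0027,0.12,0,0,-0.3],[1,0.0607,-0.0027,0.14,0,0,-0.3],[1,0.0607,-0.0027,0.15,0,0,-0.3],[1,0.0607,-0.0027,0.154,0,0,-0.3],[1,0.0607,-0.0027,0.154,0,0,-0.3]]}'
python3 -m handwheel '{"ticks": [[1,0,0,0,0,0,0],[0,0,0,0,0,0,0],[0,0,0,0,0,0,0],[0,0,0,0,0,0,0],[0,0,0,0,0,0,0],[0,0,0,0,0,0,0],[0,0,0,0,0,0,0],[0,0,0,0,0,0,0]]}'
```

```text
time_s: 1.8
tcp_pos: [0.4677, 0.3107, 0.0089]
ee_rot: [[0.62, -0.785, 0.001], [-0.785, -0.62, 0.0], [-0.0, -0.001, -1.0]]
wrist_force: [0.4, 0.1, 0.8]
gripper_width: 1.002
gripper_force: 0.0
time_s: 2.6
tcp_pos: [0.4678, 0.3097, 0.0087]
ee_rot: [[0.619, -0.786, 0.0], [-0.786, -0.619, -0.0], [0.0, 0.0, -1.0]]
wrist_force: [-1.3, -0.6, 1.4]
gripper_width: 0.628
gripper_force: 30.0
```

```bash
python3 -m handwheel '{"ticks": [[0,0,0,-0.01,0,0,0],[0,0,0,-0.03,0,0,0],[0,0,0,-0.06,0,0,0],[0,0,0,-0.1,0,0,0],[0,0,0,-0.14,0,0,0],[0,0,0,-0.17,0,0,0],[0,0,0,-0.19,0,0,0],[0,0,0,-0.19,0,0,0]]}'
python3 -c "
from h import *
go(.590,.116,.2,-111)"
```

```text
time_s: 3.4
tcp_pos: [0.469, 0.3109, 0.2024]
ee_rot: [[0.619, -0.785, 0.005], [-0.785, -0.619, 0.005], [-0.001, -0.008, -1.0]]
wrist_force: [1.0, 0.3, -1.3]
gripper_width: 0.633
gripper_force: 30.0
t 3.4 d [0.228  0.0256 0.002 ] rz 59.2 a0 -51.76 j6 -12.0 dist 0.229
```

```bash
python3 -m handwheel '{"ticks": [[0,0.03,0.003,0,0,0,8],[0,0.065,0.007,0,0,0,16],[0,0.1,0.011,0,0,0,24],[0,0.14,0.016,0,0,0,32],[0,0.18,0.02,0,0,0,40],[0,0.21,0.023,0,0,0,48],[0,0.228,0.0256,0,0,0,55],[0,0.228,0.0256,0,0,0,59.2]]}'
python3 -m handwheel '{"ticks": [[0,0,0,0,0,0,0],[0,0,0,0,0,0,0]]}'
python3 -c "
from h import *
c=snap('p1');go(.590,.116,.2,-111)
print(top(c,(.551,.0135),.17,.02))"
```

```text
time_s: 4.2
tcp_pos: [0.5885, 0.1122, 0.1961]
ee_rot: [[-0.365, -0.931, -0.004], [-0.931, 0.365, -0.001], [0.003, 0.003, -1.0]]
wrist_force: [-1.0, 1.4, -0.9]
gripper_width: 0.63
gripper_force: 30.0
time_s: 4.4
tcp_pos: [0.5879, 0.1147, 0.1972]
ee_rot: [[-0.357, -0.934, -0.002], [-0.934, 0.357, -0.001], [0.001, 0.002, -1.0]]
wrist_force: [0.3, 1.2, -1.7]
gripper_width: 0.627
gripper_force: 30.0
t 4.45 d [-0.0017 -0.0015 -0.0024] rz 0.1 a0 -110.89 j6 -47.0 dist 0.003
((array([553.9,  12.6]), array([239.1, 148.9]), -20.9), [191, 3, 241, 152, 34128], np.float64(0.0016))
```

View pics/p1.png

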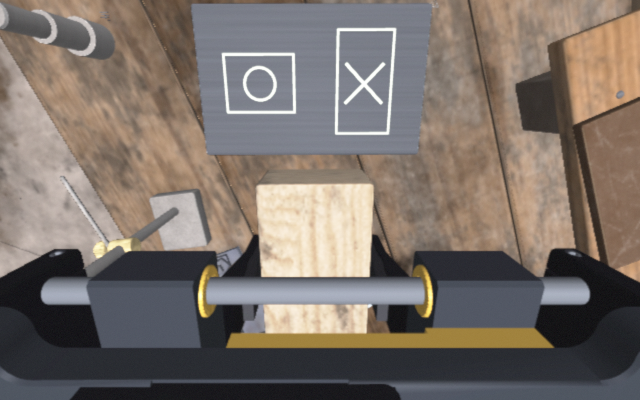

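The plate is fully in view: ring seat centred at (260,83), cross seat at (365,82). The wood is held squarely, covering columns 258–372.

```bash
cat >> h.py <<'E'
def seats(c,h=.02):
    """white scribed rectangles: outer contours -> rect on plane"""
    g=cv2.cvtColor(c['pixels'],cv2.COLOR_RGB2HSV);w=cloud(c)
    m=((g[...,2]>170)&(g[...,1]<60)&blob(w,(.552,.013),.14,.008,.034)).astype(np.uint8)
    out=[]
    for ct in cv2.findContours(m,cv2.RETR_EXTERNAL,cv2.CHAIN_APPROX_NONE)[0]:
        if cv2.boundingRect(ct)[3]>25: out.append((cv2.boundingRect(ct),rect(ray(c,ct[:,0],h))))
    return out
E
python3 -c "
from h import *
c=dict(np.load('p1.npz'))
for s in seats(c): print(s)
T=sensors.sense();R=np.array(T['ee_rot']);p=np.array(T['tcp_pos'])
w=cloud(c);q=(w-p)@R
m=(np.abs(q[...,1])<.05)&(np.abs(q[...,0]-.01)<.06)&(np.abs(q[...,2]+.029)<.008)
v=np.argwhere(m)
for r in range(186,250,10):
    cols=np.where(m[r])[0]
    if len(cols): 
        e=ray(c,[[cols[0]-.5,r],[cols[-1]+.5,r]],p[2]+.0293); e=np.c_[e,[p[2]+.029]*2]
        print(r,cols[0],cols[-1],(((e-p)@R)*1000).round(1).tolist())
cc=[(258,184),(373,184),(315,184)]
e=np.c_[ray(c,cc,p[2]+.0293),[p[2]+.029]*3];print(((e-p)@R*1000).round(1))
"
```

```text
((221, 52, 75, 62), (array([605. ,  -7.3]), array([76.2, 60.3]), -20.9))
((335, 27, 62, 108), (array([501.6,  32. ]), array([105.7,  61. ]), 69.4))
186 256 373 [[48.3, -28.2, -29.0], [48.2, 26.1, -28.9]]
196 256 372 [[43.5, -28.5, -29.0], [43.5, 25.9, -28.9]]
206 256 372 [[38.6, -28.8, -29.0], [38.6, 26.2, -28.9]]
216 257 371 [[33.6, -28.6, -29.0], [33.6, 26.0, -28.9]]
226 258 371 [[28.5, -28.4, -29.0], [28.5, 26.2, -28.9]]
236 258 370 [[23.3, -28.7, -29.0], [23.3, 26.0, -28.9]]
246 259 370 [[18.0, -28.5, -29.0], [18.0, 26.3, -28.9]]
[[ 49.2 -27.  -29. ]
 [ 49.2  25.8 -28.9]
 [ 49.2  -0.9 -28.9]]
```

```bash
python3 -c "
from h import *
go(.5005,.0327,.045,-110.9)"
```

```text
t 4.45 d [0.1079 0.0522 0.1528] rz 0.0 a0 -110.89 j6 -47.0 dist 0.194
```

```bash
python3 -m handwheel '{"ticks": [[0,0.02,0.01,0.01,0,0,0],[0,0.05,0.025,0.03,0,0,0],[0,0.08,0.04,0.06,0,0,0],[0,0.1,0.05,0.09,0,0,0],[0,0.108,0.0522,0.12,0,0,0],[0,0.108,0.0522,0.14,0,0,0],[0,0.108,0.0522,0.15,0,0,0],[0,0.108,0.0522,0.153,0,0,0]]}'
python3 -m handwheel '{"ticks": [[0,0,0,0,0,0,0],[0,0,0,0,0,0,0]]}'
python3 -c "
from h import *
c=snap('p2');go(.5005,.0327,.0295,-110.9)
x=c['pixels'][100:300,200:440,::-1];cv2.imwrite('pics/p2c.png',cv2.resize(x,None,fx=3,fy=3,interpolation=cv2.INTER_CUBIC))"
```

```text
time_s: 5.25
tcp_pos: [0.501, 0.033, 0.0448]
ee_rot: [[-0.357, -0.934, -0.001], [-0.934, 0.357, -0.001], [0.001, 0.001, -1.0]]
wrist_force: [0.6, 0.1, -1.3]
gripper_width: 0.632
gripper_force: 30.0
time_s: 5.45
tcp_pos: [0.5022, 0.0332, 0.0465]
ee_rot: [[-0.357, -0.934, 0.002], [-0.934, 0.357, 0.001], [-0.001, -0.002, -1.0]]
wrist_force: [0.5, 0.5, -1.7]
gripper_width: 0.631
gripper_force: 30.0
t 5.5 d [0.0011 0.0014 0.0171] rz -0.0 a0 -110.94 j6 -43.0 dist 0.017
```

View pics/p2c.png

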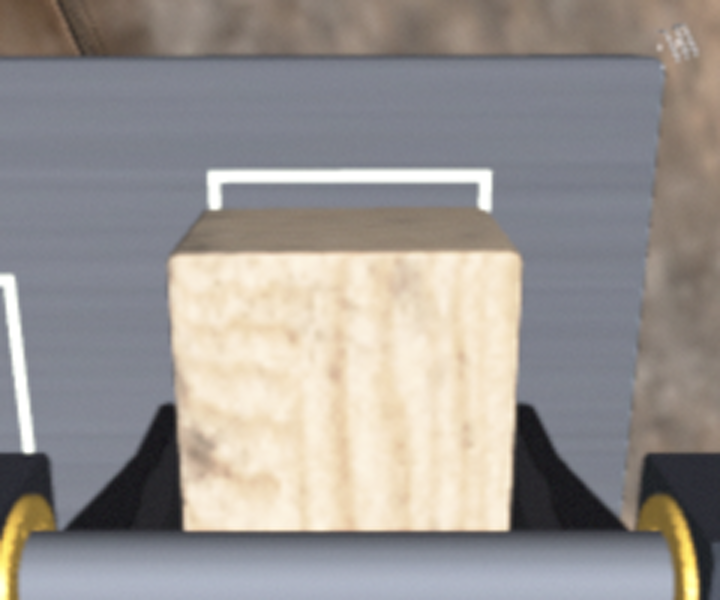

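The crop shows the scribed front line at crop rows 170–182 (columns 207–493). The block's lower front edge is at crop row 208, columns 210–490, so it is close to centred.

```bash
python3 -c "
from h import *
c=dict(np.load('p2.npz'));s=sensors.sense();R=np.array(s['ee_rot']);p=np.array(s['tcp_pos']);print(p)
def t(uv,h):
    uv=np.array(uv)/3+[200-.33,100-.33]; e=np.c_[ray(c,uv,h),[h]*len(uv)];return ((e-p)@R*1000).round(1)[:,:2]
print('wood bottom',t([(210,208),(490,208)],p[2]-.0087),'top',t([(170,255),(521,255)],p[2]+.0293))
print('seat line centre',t([(213,176),(487,176)],.02))
print('plate right edge',t([(664,60),(645,300)],.02))
"
```

```text
[0.50217126 0.03316438 0.04656977]
wood bottom [[ 48.4 -27.3]
 [ 48.4  27. ]] top [[ 48.5 -27.9]
 [ 48.5  25.9]]
seat line centre [[ 51.8 -29.1]
 [ 51.8  28.9]]
plate right edge [[75.5 63.8]
 [24.4 65. ]]
```

```bash
python3 -m handwheel '{"ticks": [[0,0.002,0,0.004,0,0,0],[0,0.002,0,0.008,0,0,0],[0,0.002,0,0.012,0,0,0],[0,0.002,0,0.014,0,0,0],[0,0.002,0,0.0155,0,0,0],[0,0.002,0,0.0165,0,0,0],[0,0.002,0,0.0165,0,0,0]]}'
python3 -c "
from h import *
for i in range(6):
  s=sensors.sense();c=snap('p3');print(s['tcp_pos'].round(4) if hasattr(s['tcp_pos'],'round') else s['tcp_pos'],s['wrist_force'])
x=c['pixels'][100:300,200:440,::-1];cv2.imwrite('pics/p3c.png',cv2.resize(x,None,fx=3,fy=3,interpolation=cv2.INTER_CUBIC))"
```

```text
time_s: 6.2
tcp_pos: [0.5005, 0.0308, 0.0289]
ee_rot: [[-0.358, -0.934, -0.0], [-0.934, 0.358, -0.0], [0.0, 0.0, -1.0]]
wrist_force: [-0.4, -0.7, -0.9]
gripper_width: 0.625
gripper_force: 30.0
[0.5005 0.0308 0.0289] [-0.3913485  -0.70355007 -0.91481688]
[0.5006 0.0308 0.029 ] [ 0.58396606 -0.48120995 -1.27099306]
[0.5006 0.0308 0.0291] [ 0.76198332  0.01264887 -1.90753388]
[0.5006 0.0308 0.0292] [ 0.1542351   0.73607378 -1.88779117]
[0.5006 0.0308 0.0292] [-0.27848448 -0.20404902 -1.43163902]
[0.5006 0.0308 0.0292] [ 0.39397679 -1.29304258 -0.44782914]
```

View pics/p3c.png

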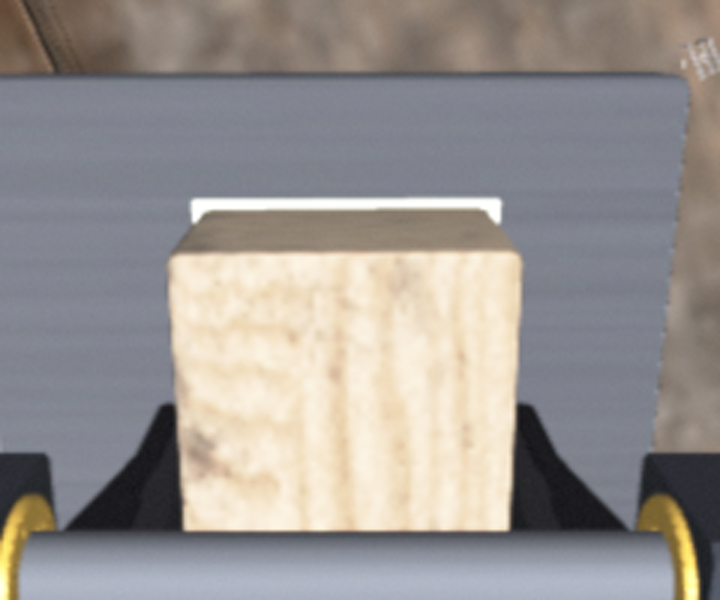

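The block is nearly seated: the line's outer corners are at crop (191,198) and (501,198), and the block's lower corners at about (207,210) and (492,209). It sits about half a millimetre to the right, so I'll measure the edges.

```bash
python3 -c "
from h import *
c=dict(np.load('p3.npz'));g=cv2.cvtColor(c['pixels'],cv2.COLOR_RGB2GRAY).astype(float)
for u in (266,270,275,285,300,315,330,345,355,360,364,366): print(u,g[162:190,u].astype(int).tolist())
print(g[167,255:275].astype(int),g[167,355:375].astype(int)); print(g[172,255:275].astype(int),g[172,355:375].astype(int))
"
```

```text
266 [130, 130, 131, 142, 224, 255, 255, 255, 255, 251, 228, 155, 127, 126, 123, 121, 115, 120, 118, 113, 107, 117, 162, 212, 226, 225, 225, 230]
270 [131, 129, 129, 142, 224, 255, 255, 251, 156, 117, 116, 123, 128, 128, 123, 124, 121, 126, 126, 122, 117, 132, 183, 224, 232, 231, 227, 224]
275 [131, 129, 129, 142, 224, 255, 255, 246, 146, 121, 122, 129, 131, 133, 130, 130, 135, 131, 131, 132, 130, 140, 178, 220, 232, 234, 236, 238]
285 [129, 130, 129, 140, 223, 255, 255, 246, 153, 128, 129, 129, 128, 133, 133, 130, 128, 132, 135, 132, 133, 149, 198, 230, 230, 228, 231, 236]
300 [131, 129, 130, 142, 222, 255, 254, 227, 144, 129, 126, 130, 131, 131, 134, 131, 132, 133, 137, 134, 131, 149, 206, 237, 242, 243, 243, 243]
315 [131, 131, 130, 144, 224, 255, 254, 226, 142, 128, 129, 128, 131, 133, 130, 134, 135, 137, 137, 136, 137, 156, 204, 228, 226, 226, 226, 226]
330 [132, 129, 129, 145, 225, 255, 254, 192, 131, 126, 126, 124, 128, 130, 134, 134, 135, 134, 135, 136, 139, 160, 207, 227, 223, 222, 222, 222]
345 [133, 129, 131, 156, 235, 255, 254, 195, 134, 129, 131, 130, 133, 130, 133, 136, 
[... 271 characters left out ...]
31, 131, 132, 131, 130, 132, 134, 137, 143, 173, 222, 236, 236, 236, 234, 235]
364 [131, 130, 130, 153, 232, 255, 255, 255, 255, 255, 250, 207, 149, 134, 133, 134, 135, 135, 139, 139, 144, 171, 219, 233, 234, 235, 236, 235]
366 [132, 129, 129, 140, 197, 244, 245, 241, 241, 241, 240, 229, 180, 137, 134, 135, 137, 137, 138, 142, 144, 171, 219, 238, 238, 236, 235, 234]
[136 137 136 135 134 136 136 139 183 250 255 255 255 255 255 255 255 255
 255 255] [255 255 255 255 255 255 255 255 255 255 255 244 169 133 129 131 129 131
 131 131]
[131 130 129 130 130 128 130 130 155 247 253 228 132 111 114 116 116 116
 119 118] [129 130 129 129 129 129 130 142 205 250 254 240 148 126 126 127 126 125
 125 126]
```

```bash
python3 -m handwheel '{"ticks": [[0,0,0,0,0,0,0.3],[0,0,0,0.0006,0,0,0.3],[0,0,0,0.0006,0,0,0.3],[1,0,0,0.0006,0,0,0.3],[1,0,0,0.0006,0,0,0.3],[1,0,0,0.0006,0,0,0.3],[1,0,0,0.0006,0,0,0.3],[1,0,0,0.0006,0,0,0.3]]}'
python3 -m handwheel '{"ticks": [[1,0,0,-0.01,0,0,0],[1,0,0,-0.03,0,0,0],[1,0,0,-0.07,0,0,0],[1,0,0,-0.11,0,0,0],[1,0,0,-0.15,0,0,0],[1,0,0,-0.19,0,0,0],[1,-0.03,0,-0.19,0,0,0],[1,-0.06,0,-0.19,0,0,0]]}'
python3 -m handwheel '{"ticks": [[1,0,0,0,0,0,0],[1,0,0,0,0,0,0]]}'
python3 -c "
from h import *
c=snap('p4')
print(top(c,(.501,.0317),.08,.058)); print(top(c,(.552,.0127),.17,.02)); print(seats(c))
go(.6118,-.2988,.2,-7)"
```

```text
time_s: 7.3
tcp_pos: [0.5005, 0.0308, 0.0285]
ee_rot: [[-0.363, -0.932, 0.0], [-0.932, 0.363, 0.0], [-0.0, -0.0, -1.0]]
wrist_force: [-1.1, -0.1, 0.0]
gripper_width: 0.965
gripper_force: 0.0
time_s: 8.1
tcp_pos: [0.523, 0.0871, 0.2215]
ee_rot: [[-0.364, -0.931, 0.005], [-0.931, 0.364, 0.002], [-0.004, -0.004, -1.0]]
wrist_force: [0.4, -0.6, -0.8]
gripper_width: 0.999
gripper_force: 0.0
time_s: 8.3
tcp_pos: [0.522, 0.0869, 0.2187]
ee_rot: [[-0.362, -0.932, -0.0], [-0.932, 0.362, -0.0], [0.0, 0.0, -1.0]]
wrist_force: [-0.5, -0.5, -0.7]
gripper_width: 1.001
gripper_force: 0.0
((array([502.2,  31.1]), array([99. , 54.9]), 69.1), [287, 81, 55, 97, 5038], np.float64(0.0016))
((array([553.9,  12.7]), array([239.3, 149.5]), -20.8), [157, 61, 216, 132, 21493], np.float64(0.0016))
[((340, 142, 1, 34), (array([485.9,  75.2]), array([40.1,  0. ]), 70.2)), ((186, 103, 69, 54), (array([605.2,  -7.4]), array([76.7, 60.8]), -21.2)), ((341, 101, 1, 28), (array([467.4,  27.3]), array([30.1,  0. ]), 70.2))]
t 8.35 d [ 0.3263 -0.2236  0.0187] rz -104.3 a0 -111.27 j6 -48.0 dist 0.396
```

```bash
python3 -c "
from h import *
for n in('scene0','side0'):
  w=cloud(dict(np.load(n+'.npz')));
  for z in(.05,.15,.2):
    m=(w[...,2]>z)&(w[...,0]>.5)&(w[...,0]<1)&(w[...,1]<-.15)&(w[...,1]>-.5); q=w[m]
    print(n,z,q.min(0).round(3),q.max(0).round(3)) if len(q) else 0
go(.6713,-.3061,.16,173)"
```

```text
scene0 0.05 [ 0.501 -0.377  0.05 ] [ 0.999 -0.263  0.124]
side0 0.05 [ 0.501 -0.378  0.05 ] [ 1.    -0.262  0.127]
t 8.35 d [ 0.3115 -0.2817  0.0586] rz 75.7 a0 -111.27 j6 -48.0 dist 0.424
```

```bash
python3 -m handwheel '{"ticks": [[1,0.03,-0.025,0,0,0,8.5],[1,0.07,-0.06,0,0,0,17],[1,0.1,-0.09,0,0,0,25],[1,0.14,-0.125,0.01,0,0,34],[1,0.18,-0.16,0.02,0,0,42],[1,0.21,-0.19,0.03,0,0,51],[1,0.25,-0.22,0.04,0,0,59],[1,0.28,-0.25,0.05,0,0,68]]}'
python3 -m handwheel '{"ticks": [[1,0.025,-0.037,0.008,0,0,7.7],[1,0.025,-0.037,0.008,0,0,7.7],[1,0.025,-0.037,0.008,0,0,7.7]]}'
python3 -c "
from h import *
go(.6713,-.3061,.16,173);c=snap('v1')
print(top(c,(.612,-.299),.05,.035)); print(top(c,(.484,-.342),.06,.072)); print(top(c,(.484,-.342),.08,.038,.005))"
```

```text
time_s: 9.15
tcp_pos: [0.6527, -0.2682, 0.1682]
ee_rot: [[-1.0, -0.012, -0.001], [-0.012, 1.0, -0.0], [0.001, -0.0, -1.0]]
wrist_force: [1.6, 0.7, 0.5]
gripper_width: 1.001
gripper_force: 0.0
time_s: 9.45
tcp_pos: [0.6278, -0.3042, 0.16]
ee_rot: [[-0.993, 0.117, -0.001], [0.117, 0.993, 0.0], [0.002, 0.0, -1.0]]
wrist_force: [-0.1, 0.9, 0.2]
gripper_width: 1.005
gripper_force: 0.0
t 9.45 d [-0.0434  0.0032 -0.0001] rz 0.3 a0 173.29 j6 -84.0 dist 0.044
((array([ 617.3, -281.6]), array([46.6, 18.5]), -6.0), [328, 157, 20, 47, 856], np.float64(0.0016))
((array([ 496.8, -329. ]), array([45.7, 19. ]), -41.7), [239, 12, 50, 66, 1608], np.float64(0.0016))
((array([ 506.1, -362.7]), array([55.6, 13.5]), 50.4), [204, 44, 61, 49, 922], np.float64(0.0016))
```

View pics/v1.png

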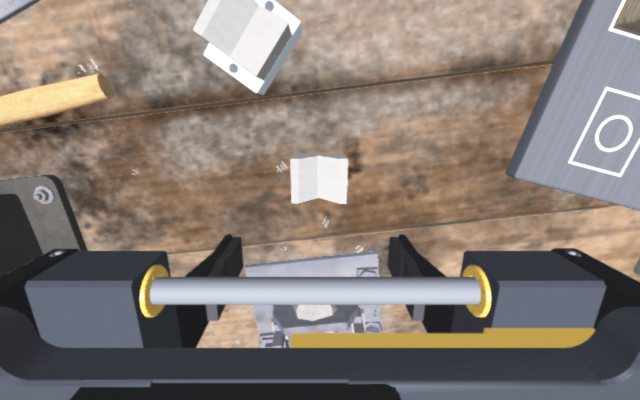

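The low V is at image (290–349, 155–204) with its groove running vertically, so it is ready to grip across tool y. The tall V is at (248,45) with its ledge screws at (269,6) and (233,68).

```bash
cat >> h.py <<'E'
def lands(c,seed,r,h,dz=.004):
    w=cloud(c);off=np.nanmedian(w[...,2][np.abs(w[...,2])<.012])
    m=blob(w,seed,r,h+off-dz,h+off+dz).astype(np.uint8);m=cv2.morphologyEx(m,cv2.MORPH_OPEN,np.ones((3,3)))
    cs=[k[:,0] for k in cv2.findContours(m,0,1)[0] if cv2.contourArea(k)>60]
    return rect(np.vstack([ray(c,k,h) for k in cs])),[cv2.boundingRect(k) for k in cs]
E
python3 -c "
from h import *
c=dict(np.load('v1.npz'))
print(lands(c,(.613,-.3),.045,.038));print(lands(c,(.484,-.342),.06,.076))
go(.613,-.299,.01,173)"
```

```text
((array([ 615. , -300.3]), array([55.1, 45. ]), 82.8), [(334, 159, 14, 45), (290, 158, 13, 46)])
((array([ 484.2, -343.4]), array([56.1, 44.9]), 48.1), [(245, 15, 43, 61), (193, 0, 35, 39)])
t 9.5 d [0.016  0.0023 0.1507] rz 0.4 a0 173.39 j6 -84.0 dist 0.152
```

```bash
python3 -m handwheel '{"ticks": [[1,0.014,0.003,0.03,0,0,0.6],[1,0.014,0.003,0.07,0,0,0.6],[1,0.014,0.003,0.11,0,0,0.6],[1,0.014,0.003,0.135,0,0,0.6],[1,0.014,0.003,0.146,0,0,0.6],[1,0.014,0.003,0.15,0,0,0.6],[1,0.014,0.003,0.15,0,0,0.6],[0,0.014,0.003,0.15,0,0,0.6]]}'
python3 -m handwheel '{"ticks": [[0,0,0,0,0,0,0],[0,0,0,0,0,0,0],[0,0,0,0,0,0,0],[0,0,0,0,0,0,0],[0,0,0,0,0,0,0],[0,0,0,0,0,0,0]]}'
python3 -m handwheel '{"ticks": [[0,0,0,-0.01,0,0,0],[0,0,0,-0.03,0,0,0],[0,0,0,-0.06,0,0,0],[0,0,0,-0.1,0,0,0],[0,0,0,-0.14,0,0,0],[0,0,0,-0.17,0,0,0],[0,0,0,-0.18,0,0,0],[0,0,0,-0.18,0,0,0]]}'
python3 -c "
from h import *
s=sensors.sense();print(s['tcp_pos'])
a=np.radians(159.1);u=np.array([np.cos(a),np.sin(a)]);p=np.array([.5015,.031])-.105*u;print(p)
go(*p,.2,159.1)"
```

```text
time_s: 10.3
tcp_pos: [0.6172, -0.298, 0.0125]
ee_rot: [[-0.992, 0.124, 0.003], [0.124, 0.992, -0.001], [-0.003, -0.001, -1.0]]
wrist_force: [-0.0, -0.0, 1.2]
gripper_width: 0.969
gripper_force: 0.0
time_s: 10.9
tcp_pos: [0.6159, -0.2982, 0.0109]
ee_rot: [[-0.992, 0.125, 0.0], [0.125, 0.992, -0.0], [-0.0, -0.0, -1.0]]
wrist_force: [0.1, -0.9, 2.5]
gripper_width: 0.632
gripper_force: 30.0
time_s: 11.7
tcp_pos: [0.6159, -0.2976, 0.1912]
ee_rot: [[-0.992, 0.125, 0.002], [0.125, 0.992, 0.0], [-0.002, 0.001, -1.0]]
wrist_force: [0.4, 0.3, -4.6]
gripper_width: 0.629
gripper_force: 30.0
[ 0.61594681 -0.29755608  0.19120525]
[ 0.59959147 -0.00645749]
t 11.7 d [ 0.0526  0.2868 -0.0087] rz 13.7 a0 172.81 j6 -85.0 dist 0.292
```

```bash
python3 -m handwheel '{"ticks": [[0,0.005,0.025,0,0,0,2],[0,0.012,0.065,-0.003,0,0,4],[0,0.02,0.11,-0.006,0,0,6],[0,0.03,0.155,-0.008,0,0,8],[0,0.037,0.2,-0.009,0,0,10],[0,0.045,0.24,-0.009,0,0,12],[0,0.051,0.27,-0.009,0,0,13.7],[0,0.0526,0.287,-0.009,0,0,13.7]]}'
python3 -m handwheel '{"ticks": [[0,0,0,0,0,0,0],[0,0,0,0,0,0,0],[0,0,0,0,0,0,0]]}'
python3 -c "
from h import *
c=snap('p5')
print(top(c,(.501,.031),.08,.058),top(c,(.552,.0127),.17,.02));go(.5015,.031,.085,159.1)
s=sensors.sense();R=np.array(s['ee_rot']);p=np.array(s['tcp_pos']);print(p)
print(lands(c,p[:2],.05,p[2]+.0271))
r=lands(c,p[:2],.05,p[2]+.0271)[0][0]/1000;print('held in tool',R[:2,:2].T@(r-p[:2]))"
```

```text
time_s: 12.5
tcp_pos: [0.5973, -0.0041, 0.1963]
ee_rot: [[-0.935, 0.355, -0.006], [0.355, 0.935, 0.0], [0.006, -0.002, -1.0]]
wrist_force: [0.0, -0.4, -3.9]
gripper_width: 0.625
gripper_force: 30.0
time_s: 12.8
tcp_pos: [0.599, -0.0076, 0.1984]
ee_rot: [[-0.934, 0.358, -0.002], [0.358, 0.934, -0.0], [0.002, -0.001, -1.0]]
wrist_force: [-0.7, -0.6, -4.3]
gripper_width: 0.627
gripper_force: 30.0
((array([501.9,  30.8]), array([99.9, 53.7]), 69.1), [263, 51, 109, 62, 6520], np.float64(0.0016)) ((array([552.3,  12.6]), array([235.8, 149.4]), -20.8), [244, 17, 148, 218, 20114], np.float64(0.0016))
t 12.85 d [0.1049 0.0013 0.1138] rz -0.1 a0 159.04 j6 -126.0 dist 0.155
[ 0.59914339 -0.00771376  0.1986375 ]
((array([588.4,  -4.6]), array([76.3, 26. ]), 69.1), [(346, 230, 45, 47), (239, 229, 44, 48)])
held in tool [ 0.01114627 -0.00093619]
```

View pics/p5.png

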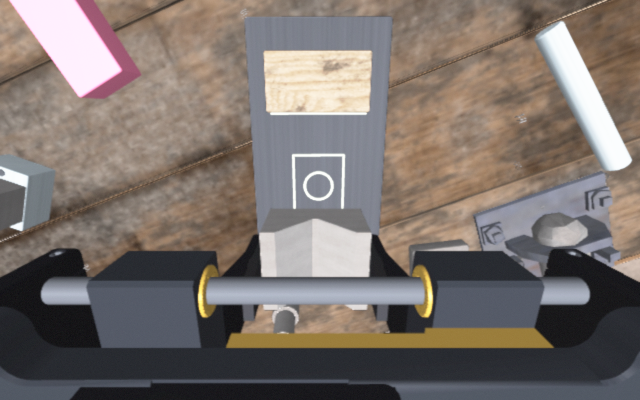

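The wood sits squarely on the cross seat (image 264–371, 51–113), and the low V is held upright. I'll close in to a low hover and align visually.

```bash
python3 -c "
from h import *
go(.502,.0315,.078,159.1)"
```

```text
t 12.85 d [0.1046 0.002  0.1208] rz -0.1 a0 159.04 j6 -126.0 dist 0.16
```

```bash
python3 -m handwheel '{"ticks": [[0,0.02,0.001,0.01,0,0,0],[0,0.05,0.002,0.03,0,0,0],[0,0.08,0.002,0.05,0,0,0],[0,0.1,0.002,0.075,0,0,0],[0,0.1046,0.002,0.1,0,0,0],[0,0.1046,0.002,0.115,0,0,0],[0,0.1046,0.002,0.12,0,0,0],[0,0.1046,0.002,0.12,0,0,0]]}'
python3 -m handwheel '{"ticks": [[0,0,0,0,0,0,0],[0,0,0,0,0,0,0],[0,0,0,0,0,0,0]]}'
python3 -c "
from h import *
c=snap('p6');s=sensors.sense();R=np.array(s['ee_rot']);p=np.array(s['tcp_pos']);print(p)
x=c['pixels'][100:300,200:440,::-1];cv2.imwrite('pics/p6c.png',cv2.resize(x,None,fx=3,fy=3,interpolation=cv2.INTER_CUBIC))"
```

```text
time_s: 13.65
tcp_pos: [0.5026, 0.0319, 0.0792]
ee_rot: [[-0.934, 0.357, -0.001], [0.357, 0.934, -0.001], [0.001, -0.001, -1.0]]
wrist_force: [-0.2, 0.9, -4.4]
gripper_width: 0.626
gripper_force: 30.0
time_s: 13.95
tcp_pos: [0.5031, 0.0327, 0.0802]
ee_rot: [[-0.934, 0.357, 0.002], [0.357, 0.934, 0.001], [-0.001, 0.001, -1.0]]
wrist_force: [0.3, 0.7, -3.8]
gripper_width: 0.628
gripper_force: 30.0
[0.50289589 0.03267417 0.0800936 ]
```

View pics/p6c.png

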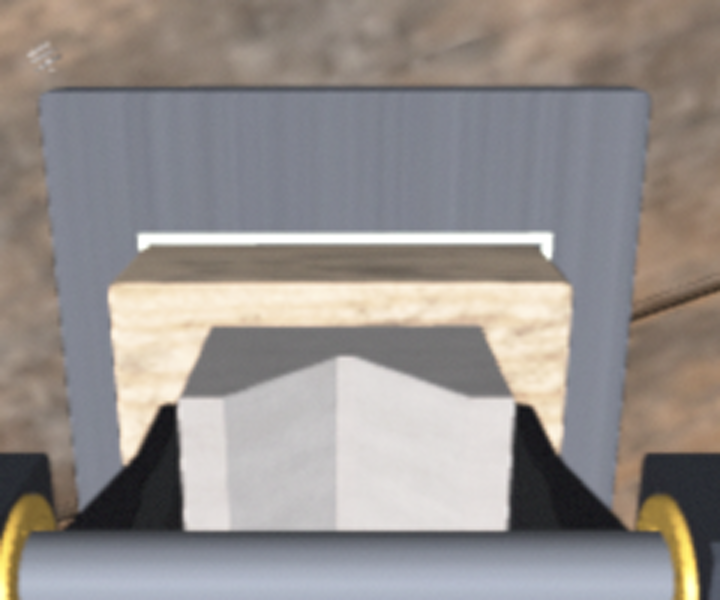

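The plate's scribed line is at crop columns 138–553, row 240, and the wood is centred on it. The block's lower front edge runs (212,327)–(482,327), and the wood's top front edge (110,284)–(571,284).

```bash
python3 -c "
from h import *
c=dict(np.load('p6.npz'));s=sensors.sense();R=np.array(s['ee_rot']);p=np.array(s['tcp_pos'])
def t(uv,h):
    uv=np.array(uv)/3+[200-.33,100-.33]; e=np.c_[ray(c,uv,h),[h]*len(uv)];return ((e-p)@R*1000).round(1)[:,:2].tolist()
print('V bottom',t([(212,327),(482,327)],p[2]-.0109),'V top',t([(180,398),(514,398)],p[2]+.0271))
print('wood top',t([(110,284),(571,284)],.058),'line',t([(138,240),(553,240)],.02),'plate',t([(42,92),(650,92)],.02))
"
```

```text
V bottom [[21.5, -28.1], [21.5, 27.1]] V top [[22.0, -28.0], [22.0, 26.8]]
wood top [[27.5, -51.3], [27.4, 47.6]] line [[28.4, -53.5], [28.3, 52.1]] plate [[65.1, -74.3], [65.1, 73.1]]
```

```bash
python3 -m handwheel '{"ticks": [[0,0.0008,-0.0005,0.003,0,0,0],[0,0.0008,-0.0005,0.006,0,0,0],[0,0.0008,-0.0005,0.008,0,0,0],[0,0.0008,-0.0005,0.009,0,0,0],[0,0.0008,-0.0005,0.01,0,0,0],[0,0.0008,-0.0005,0.01,0,0,0]]}'
python3 -c "
from h import *
for i in range(4): snap('tmp')
s=sensors.sense();print(s['tcp_pos'],s['wrist_force'])"
```

```text
time_s: 14.6
tcp_pos: [0.5014, 0.0324, 0.0693]
ee_rot: [[-0.934, 0.356, -0.0], [0.356, 0.934, -0.0], [0.0, -0.0, -1.0]]
wrist_force: [0.0, 0.1, -4.7]
gripper_width: 0.629
gripper_force: 30.0
[0.50160774 0.03243664 0.06952507] [ 0.2950794  -0.54156815 -4.63344677]
```

Still carrying the weight (−4.6 N), so I'll lower to contact.

```bash
python3 -m handwheel '{"ticks": [[0,0,0,0.0005,0,0,0],[0,0,0,0.0008,0,0,0],[0,0,0,0.001,0,0,0],[0,0,0,0.001,0,0,0]]}'
python3 -c "
from h import *
for i in range(3): c=snap('p7');s=sensors.sense();print(s['tcp_pos'],s['wrist_force'])
g=cv2.cvtColor(c['pixels'],cv2.COLOR_RGB2GRAY).astype(int)
print(g[185:240,300].tolist(),g[185:240,330].tolist());print(g[209,240:380].tolist())"
```

```text
time_s: 15.2
tcp_pos: [0.5016, 0.0324, 0.0688]
ee_rot: [[-0.934, 0.356, 0.0], [0.356, 0.934, -0.0], [-0.0, 0.0, -1.0]]
wrist_force: [-1.0, 0.4, -0.6]
gripper_width: 0.627
gripper_force: 30.0
[0.50159806 0.03245867 0.06882128] [-1.20541963  1.51804696 -0.61678457]
[0.50157628 0.03244185 0.06880319] [-1.93727015  0.33570448  1.19904304]
[0.50156781 0.03242416 0.06880317] [-1.40655171 -0.95394073  0.96262503]
[255, 229, 137, 119, 121, 117, 113, 115, 113, 122, 119, 119, 118, 118, 116, 136, 197, 237, 235, 235, 236, 239, 236, 206, 133, 117, 117, 117, 118, 116, 117, 114, 115, 115, 116, 117, 116, 130, 166, 188, 194, 194, 194, 194, 196, 194, 195, 195, 193, 192, 191, 191, 192, 192, 195] [255, 230, 137, 119, 116, 111, 113, 119, 120, 115, 107, 99, 102, 109, 120, 143, 200, 237, 237, 233, 229, 228, 223, 192, 130, 117, 116, 118, 116, 116, 115, 115, 115, 117, 117, 114, 116, 135, 184, 214, 220, 220, 221, 222, 221, 221, 222, 222, 223, 222, 221, 220, 219, 220, 219]
[238, 238, 236, 235, 238, 239, 241, 241, 241, 238, 235, 235, 236, 237, 237, 236, 236, 236, 238, 237, 238, 237, 238, 236, 235, 235, 235, 236, 235, 221, 173, 135, 133, 132, 131, 131, 131, 130, 131, 131, 129, 130, 131, 130, 129, 130, 129, 129, 131, 130, 129, 128, 131, 129, 130, 129, 130, 133, 133, 134, 133, 131, 131, 130, 129, 130, 129, 130, 130, 128, 128, 130, 129, 128, 129, 129, 128, 128, 129, 125, 127, 128, 128, 129, 129, 130, 131, 130, 131, 129, 130, 130, 128, 128, 129, 130, 129, 130, 129, 128, 128, 130, 129, 127, 127, 126, 124, 125, 124, 126, 129, 127, 128, 126, 127, 127, 128, 129, 129, 129, 158, 215, 236, 237, 236, 235, 234, 232, 231, 232, 232, 232, 228, 227, 229, 232, 235, 238, 239, 239]
```

```bash
python3 -m handwheel '{"ticks": [[1,0,0,0,0,0,0],[1,0,0,0,0,0,0],[1,0,0,0,0,0,0],[1,0,0,0,0,0,0],[1,0,0,-0.01,0,0,0],[1,0,0,-0.03,0,0,0],[1,0,0,-0.07,0,0,0],[1,0,0,-0.11,0,0,0]]}'
python3 -m handwheel '{"ticks": [[1,0,0,-0.03,0,0,0],[1,-0.03,0,-0.03,0,0,0],[1,-0.07,0,-0.03,0,0,0],[1,-0.07,0,-0.03,0,0,0],[1,-0.07,0,-0.03,0,0,0]]}'
python3 -c "
from h import *
c=snap('p8')
print('V',lands(c,(.502,.032),.05,.096),'wood',top(c,(.502,.032),.08,.058),'plate',top(c,(.552,.0127),.17,.02),seats(c))
go(.529,-.3835,.19,138)"
```

```text
time_s: 16.15
tcp_pos: [0.5012, 0.0322, 0.18]
ee_rot: [[-0.934, 0.356, -0.001], [0.356, 0.934, -0.001], [0.001, -0.001, -1.0]]
wrist_force: [1.1, 0.2, -0.9]
gripper_width: 0.998
gripper_force: 0.0
time_s: 16.65
tcp_pos: [0.5669, 0.0071, 0.2083]
ee_rot: [[-0.934, 0.357, -0.001], [0.357, 0.934, -0.0], [0.001, -0.0, -1.0]]
wrist_force: [0.1, -0.0, -0.2]
gripper_width: 0.999
gripper_force: 0.0
V ((array([501. ,  31.5]), array([55.1, 44.6]), 69.0), [(333, 94, 14, 53), (284, 94, 14, 53)]) wood ((array([487.3,  -7. ]), array([53.6, 19. ]), -20.9), [264, 92, 21, 56, 1041], np.float64(0.0016)) plate ((array([553.3,  12.2]), array([239.4, 149.4]), -20.8), [246, 56, 139, 203, 20012], np.float64(0.0016)) [((291, 181, 51, 60), (array([605.5,  -7.2]), array([77.2, 61.7]), -21.0))]
t 16.7 d [-0.1046 -0.3784  0.0184] rz 21.1 a0 159.09 j6 -128.0 dist 0.393
```

```bash
python3 -m handwheel '{"ticks": [[1,-0.01,-0.035,0,0,0,3],[1,-0.02,-0.08,0,0,0,6],[1,-0.035,-0.125,0,0,0,9],[1,-0.05,-0.17,0,0,0,12],[1,-0.06,-0.215,0.005,0,0,15],[1,-0.075,-0.26,0.01,0,0,18],[1,-0.085,-0.305,0.015,0,0,21],[1,-0.095,-0.35,0.018,0,0,21]]}'
python3 -m handwheel '{"ticks": [[1,-0.01,-0.028,0,0,0,0],[1,-0.01,-0.028,0,0,0,0],[1,-0.01,-0.028,0,0,0,0],[1,-0.01,-0.028,0,0,0,0]]}'
python3 -c "
from h import *
c=snap('t1');r=lands(c,(.484,-.343),.06,.076);print(r);x,y=r[0][0]/1000
go(x,y,.032,r[0][2]+90)"
```

```text
time_s: 17.5
tcp_pos: [0.5298, -0.3541, 0.1907]
ee_rot: [[-0.745, 0.668, -0.0], [0.667, 0.745, 0.0], [0.0, 0.0, -1.0]]
wrist_force: [1.3, -0.1, -0.0]
gripper_width: 0.999
gripper_force: 0.0
time_s: 17.9
tcp_pos: [0.5198, -0.3797, 0.191]
ee_rot: [[-0.745, 0.667, 0.0], [0.667, 0.745, 0.0], [-0.0, 0.0, -1.0]]
wrist_force: [0.5, 0.0, 0.7]
gripper_width: 1.003
gripper_force: 0.0
((array([ 483.8, -343.6]), array([55.1, 44.2]), 48.2), [(336, 117, 14, 50), (288, 117, 14, 50)])
t 17.95 d [0.051  0.0026 0.159 ] rz 0.0 a0 138.22 j6 -110.0 dist 0.167
```

View pics/t1.png

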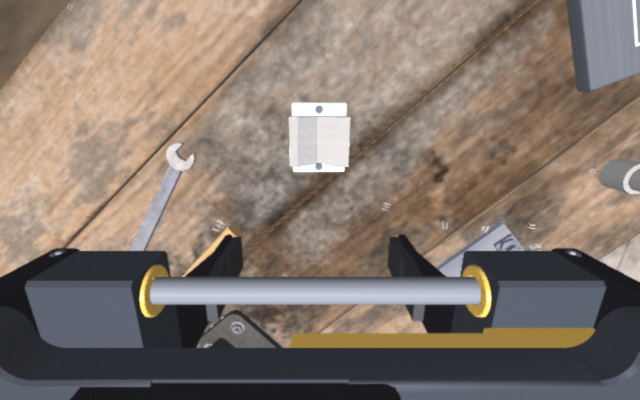

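The tall V is at image (319,140), its groove along the image vertical and its ledge screws at (319,109) and (319,166). Clear to grip.

```bash
python3 -m handwheel '{"ticks": [[1,0.03,0.0035,0.01,0,0,0],[1,0.051,0.0035,0.03,0,0,0],[1,0.051,0.0035,0.07,0,0,0],[1,0.051,0.0035,0.11,0,0,0],[1,0.051,0.0035,0.14,0,0,0],[1,0.051,0.0035,0.155,0,0,0],[1,0.051,0.0035,0.158,0,0,0],[1,0.051,0.0035,0.158,0,0,0]]}'
python3 -m handwheel '{"ticks": [[1,0,0,0,0,0,0],[0,0,0,0,0,0,0],[0,0,0,0,0,0,0],[0,0,0,0,0,0,0],[0,0,0,0,0,0,0],[0,0,0,0,0,0,0],[0,0,0,0,0,0,0]]}'
python3 -m handwheel '{"ticks": [[0,0,0,-0.01,0,0,0],[0,0,0,-0.03,0,0,0],[0,0,0,-0.06,0,0,0],[0,0,0,-0.1,0,0,0],[0,0,0,-0.14,0,0,0],[0,0,0,-0.17,0,0,0],[0,0,0,-0.18,0,0,0],[0,0,0,-0.18,0,0,0]]}'
python3 -c "
from h import *
a=np.radians(159.1);u=np.array([np.cos(a),np.sin(a)]);p=np.array([.604,-.0065]);
go(*p,.2,159.1)"
```

```text
time_s: 18.75
tcp_pos: [0.4846, -0.3436, 0.0327]
ee_rot: [[-0.746, 0.666, -0.0], [0.666, 0.746, -0.0], [-0.0, -0.0, -1.0]]
wrist_force: [-0.4, 0.2, 0.3]
gripper_width: 0.999
gripper_force: 0.0
time_s: 19.45
tcp_pos: [0.4844, -0.3442, 0.0326]
ee_rot: [[-0.745, 0.668, 0.001], [0.668, 0.745, -0.0], [-0.001, 0.0, -1.0]]
wrist_force: [-0.3, 1.0, 0.8]
gripper_width: 0.63
gripper_force: 30.0
time_s: 20.25
tcp_pos: [0.4837, -0.3439, 0.2125]
ee_rot: [[-0.744, 0.668, 0.001], [0.668, 0.744, 0.001], [0.0, 0.001, -1.0]]
wrist_force: [0.7, -0.2, -8.7]
gripper_width: 0.628
gripper_force: 30.0
t 20.25 d [0.1359 0.3314 0.0128] rz -21.0 a0 138.09 j6 -112.0 dist 0.358
```

```bash
python3 -m handwheel '{"ticks": [[0,0.01,0.025,0,0,0,-2],[0,0.03,0.07,0,0,0,-5],[0,0.05,0.115,0,0,0,-8],[0,0.066,0.16,0,0,0,-11],[0,0.084,0.205,0,0,0,-14],[0,0.1,0.25,0,0,0,-17],[0,0.12,0.29,0,0,0,-20],[0,0.132,0.32,0,0,0,-21]]}'
python3 -m handwheel '{"ticks": [[0,0.004,0.011,0,0,0,0],[0,0.004,0.011,0,0,0,0],[0,0.004,0.011,0,0,0,0]]}'
python3 -c "
from h import *
go(.6051,-.0066,.07,159.1)"
```

```text
time_s: 21.05
tcp_pos: [0.5977, -0.015, 0.2082]
ee_rot: [[-0.935, 0.354, -0.008], [0.354, 0.935, 0.0], [0.007, -0.002, -1.0]]
wrist_force: [0.4, -0.5, -8.3]
gripper_width: 0.626
gripper_force: 30.0
time_s: 21.35
tcp_pos: [0.598, -0.0066, 0.21]
ee_rot: [[-0.934, 0.357, -0.005], [0.357, 0.934, -0.001], [0.005, -0.003, -1.0]]
wrist_force: [-0.5, -0.2, -7.7]
gripper_width: 0.632
gripper_force: 30.0
t 21.35 d [-0.0073  0.003   0.14  ] rz 0.0 a0 159.11 j6 -126.0 dist 0.14
```

```bash
python3 -m handwheel '{"ticks": [[0,-0.007,0.003,0.01,0,0,0],[0,-0.007,0.003,0.03,0,0,0],[0,-0.007,0.003,0.06,0,0,0],[0,-0.007,0.003,0.09,0,0,0],[0,-0.007,0.003,0.115,0,0,0],[0,-0.007,0.003,0.13,0,0,0],[0,-0.007,0.003,0.137,0,0,0],[0,-0.007,0.003,0.139,0,0,0]]}'
python3 -m handwheel '{"ticks": [[0,0,0,0,0,0,0],[0,0,0,0,0,0,0],[0,0,0,0,0,0,0],[0,0,0,0,0,0,0]]}'
python3 -c "
from h import *
c=snap('r1');s=sensors.sense();print(s['tcp_pos'])
x=c['pixels'][60:260,200:440,::-1];cv2.imwrite('pics/r1c.png',cv2.resize(x,None,fx=3,fy=3,interpolation=cv2.INTER_CUBIC))"
```

```text
time_s: 22.15
tcp_pos: [0.6069, -0.007, 0.0722]
ee_rot: [[-0.934, 0.358, -0.002], [0.358, 0.934, -0.001], [0.002, -0.001, -1.0]]
wrist_force: [-0.0, -0.6, -7.8]
gripper_width: 0.627
gripper_force: 30.0
time_s: 22.55
tcp_pos: [0.6076, -0.0057, 0.0743]
ee_rot: [[-0.934, 0.356, 0.002], [0.356, 0.934, 0.0], [-0.001, 0.001, -1.0]]
wrist_force: [-0.9, -0.1, -8.0]
gripper_width: 0.629
gripper_force: 30.0
[ 0.60747301 -0.0057698   0.07410222]
```

View pics/r1c.png

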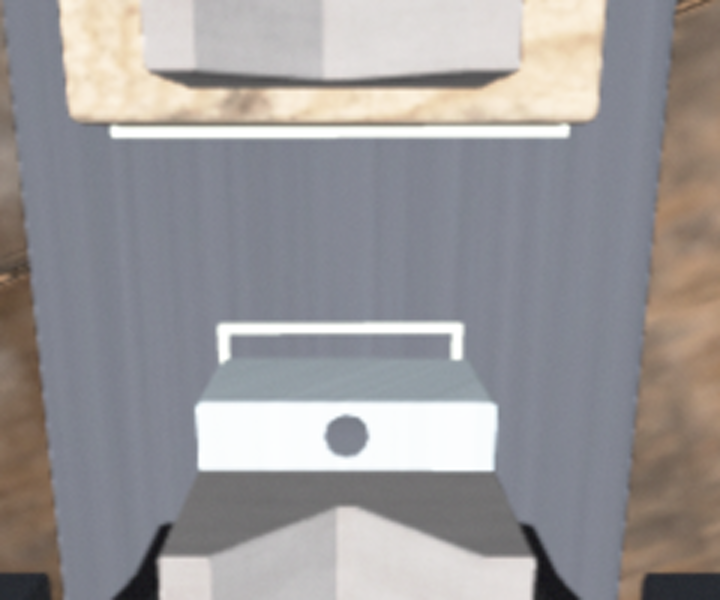

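The ring seat's near line is at crop row 328, columns 217–464. The riser's lower front edge is at about row 358, columns 218–472, and the low V and wood are undisturbed at the top.

```bash
python3 -c "
from h import *
c=dict(np.load('r1.npz'));s=sensors.sense();R=np.array(s['ee_rot']);p=np.array(s['tcp_pos'])
def t(uv,h):
    uv=np.array(uv)/3+[200-.33,60-.33]; e=np.c_[ray(c,uv,h),[h]*len(uv)];return ((e-p)@R*1000).round(1)[:,:2].tolist()
print('riser bottom',t([(218,358),(472,358)],p[2]-.0326),'riser top',t([(196,403),(497,403)],p[2]+.0054),'V top',t([(160,555),(534,555)],p[2]+.0434))
print('line',t([(217,328),(464,328)],.02),'plate',t([(24,150),(658,150),(49,420),(635,420)],.02))
print('wood top',t([(70,122),(600,122)],.058),'woodline',t([(110,131),(570,131)],.02),'lowV top',t([(146,69),(521,69)],.096),'apex',t([(325,78),(340,508)],.085))
"
```

```text
riser bottom [[35.2, -29.2], [35.2, 27.4]] riser top [[35.5, -28.1], [35.5, 26.9]] V top [[23.1, -28.0], [23.1, 26.8]]
line [[37.8, -32.2], [37.8, 28.3]] plate [[79.5, -75.1], [79.5, 71.6], [14.3, -75.7], [14.2, 72.5]]
wood top [[84.7, -52.9], [84.7, 47.4]] woodline [[83.7, -54.9], [83.7, 50.9]] lowV top [[91.1, -30.1], [91.1, 25.0]] apex [[90.7, -4.1], [17.1, -1.8]]
```

```bash
python3 -m handwheel '{"ticks": [[0,0.0016,-0.0014,0.004,0,0,0],[0,0.0016,-0.0014,0.01,0,0,0],[0,0.0016,-0.0014,0.015,0,0,0],[0,0.0016,-0.0014,0.018,0,0,0],[0,0.0016,-0.0014,0.0195,0,0,0],[0,0.0016,-0.0014,0.0195,0,0,0],[0,0.0016,-0.0014,0.0195,0,0,0],[0,0.0016,-0.0014,0.0195,0,0,0]]}'
python3 -c "
from h import *
c=snap('r2');s=sensors.sense();print(s['tcp_pos'],s['wrist_force'])
x=c['pixels'][60:260,200:440,::-1];cv2.imwrite('pics/r2c.png',cv2.resize(x,None,fx=3,fy=3,interpolation=cv2.INTER_CUBIC))"
```

```text
time_s: 23.4
tcp_pos: [0.6054, -0.0066, 0.0542]
ee_rot: [[-0.934, 0.356, 0.001], [0.356, 0.934, 0.0], [-0.001, 0.0, -1.0]]
wrist_force: [0.5, 0.7, -7.7]
gripper_width: 0.629
gripper_force: 30.0
[ 0.60539831 -0.00658992  0.05421813] [-0.23571865  0.25016374 -8.49706307]
```

View pics/r2c.png

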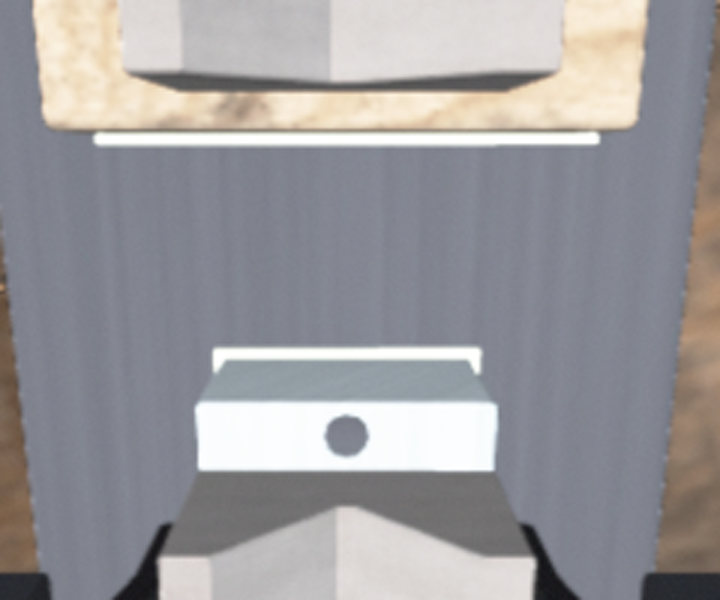

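Line corners at crop columns 213 and 482, riser bottom corners at about 225 and 471, so it is centred and the gap is right. Next I lower it and release.

```bash
python3 -m handwheel '{"ticks": [[0,0.0002,0,0.0006,0,0,0],[0,0.0002,0,0.0012,0,0,0],[0,0.0002,0,0.0016,0,0,0],[0,0.0002,0,0.0019,0,0,0],[0,0.0002,0,0.0019,0,0,0]]}'
python3 -c "
from h import *
s=sensors.sense();print(s['wrist_force'])"
python3 -m handwheel '{"ticks": [[1,0,0,0,0,0,0],[1,0,0,0,0,0,0],[1,0,0,0,0,0,0],[1,0,0,0,0,0,0],[1,0,0,-0.01,0,0,0],[1,0,0,-0.03,0,0,0],[1,0,0,-0.07,0,0,0],[1,0,0,-0.11,0,0,0]]}'
python3 -m handwheel '{"ticks": [[1,-0.02,0,-0.05,0,0,0],[1,-0.05,0,-0.05,0,0,0],[1,-0.05,0,-0.05,0,0,0],[1,-0.05,0,-0.05,0,0,0]]}'
python3 -c "
from h import *
c=snap('r3');s=sensors.sense();print(s['tcp_pos'])
P=np.array(top(c,(.552,.0127),.17,.02)[0][0]);print('plate',top(c,(.552,.0127),.17,.02))
u=np.array([.9345,-.356]);v=np.array([.356,.9345])
for n,xy in(('low',(.502,.032)),('tall',(.604,-.007))):
  r=lands(c,xy,.045,.096);d=r[0][0]-P;print(n,r,(d@u).round(1),(d@v).round(1))
a=np.radians(198);p=np.array([.6185,.2975])-.06*np.array([np.cos(a),np.sin(a)])
go(*p,.17,198)"
```

```text
time_s: 23.95
tcp_pos: [0.605, -0.0066, 0.0527]
ee_rot: [[-0.934, 0.356, 0.0], [0.356, 0.934, -0.0], [-0.0, 0.0, -1.0]]
wrist_force: [-2.5, -0.1, -1.9]
gripper_width: 0.629
gripper_force: 30.0
[-2.539869   -0.05973332 -1.91538896]
time_s: 24.75
tcp_pos: [0.6048, -0.0067, 0.1636]
ee_rot: [[-0.934, 0.356, -0.001], [0.356, 0.934, -0.001], [0.001, -0.001, -1.0]]
wrist_force: [0.2, -0.7, 0.9]
gripper_width: 0.998
gripper_force: 0.0
time_s: 25.15
tcp_pos: [0.6514, -0.0246, 0.2119]
ee_rot: [[-0.934, 0.357, -0.001], [0.357, 0.934, 0.0], [0.001, 0.0, -1.0]]
wrist_force: [-0.8, 0.4, 0.2]
gripper_width: 1.001
gripper_force: 0.0
[ 0.65085396 -0.02442586  0.21142962]
plate ((array([570.6,   5.7]), array([202.1, 149.4]), -20.8), [243, 0, 145, 191, 15356], np.float64(0.0016))
low ((array([509.6,  28.2]), array([55., 26.]), 69.1), [(334, 0, 15, 37), (281, 0, 15, 37)]) -65.0 -0.7
tall ((array([603.8,  -7.3]), array([55.2, 43.5]), 69.1), [(332, 118, 14, 49), (285, 118, 14, 49)]) 35.7 -0.3
t 25.2 d [0.0983 0.3269 0.0414] rz -38.9 a0 159.1 j6 -123.0 dist 0.344
```

```bash
python3 -c "
from h import *
for n in('scene0','side0'):
  w=cloud(dict(np.load(n+'.npz')))
  for z in(.03,.07,.12):
    m=(w[...,2]>z)&(w[...,0]>.5)&(w[...,0]<.9)&(w[...,1]<.5)&(w[...,1]>.13); q=w[m]
    d=np.hypot(q[:,0]-.6185,q[:,1]-.2975);i=np.argsort(d)[:1];print(n,z,q[i].round(3),d[i].round(3),q.min(0).round(2))"
python3 -m handwheel '{"ticks": [[1,0.008,0.03,0,0,0,-4],[1,0.02,0.075,0,0,0,-9],[1,0.034,0.12,0,0,0,-14],[1,0.047,0.165,0,0,0,-19],[1,0.06,0.21,0,0,0,-24],[1,0.074,0.255,0.005,0,0,-29],[1,0.087,0.3,0.01,0,0,-34],[1,0.098,0.327,0.01,0,0,-39]]}'
python3 -m handwheel '{"ticks": [[1,0,0,0.02,0,0,0],[1,0,0,0.03,0,0,0],[1,0,0,0.03,0,0,0],[1,0,0,0.03,0,0,0]]}'
python3 -c "
from h import *
c=snap('b1');s=sensors.sense();print(s['tcp_pos'])
w=cloud(c);m=blob(w,(.6185,.2975),.12,.015,.035).astype(np.uint8)
ct=max(cv2.findContours(m,0,1)[0],key=cv2.contourArea)[:,0];r=rect(ray(c,ct,.018));print(r,cv2.boundingRect(ct))
go(r[0][0]/1000,r[0][1]/1000,.004,r[2]+180)"
```

```text
scene0 0.03 [[0.514 0.29  0.036]] [0.104] [0.5  0.18 0.03]
scene0 0.07 [[0.854 0.269 0.076]] [0.238] [0.8  0.18 0.07]
scene0 0.12 [[0.881 0.275 0.122]] [0.263] [0.88 0.19 0.12]
side0 0.03 [[0.623 0.295 0.03 ]] [0.006] [0.5  0.13 0.03]
side0 0.07 [[0.605 0.488 0.07 ]] [0.191] [0.59 0.13 0.07]
side0 0.12 [[0.885 0.291 0.12 ]] [0.267] [0.87 0.18 0.12]
time_s: 26.0
tcp_pos: [0.6749, 0.3192, 0.1997]
ee_rot: [[-0.948, -0.317, -0.003], [-0.317, 0.948, -0.002], [0.004, -0.001, -1.0]]
wrist_force: [0.3, -0.1, -0.0]
gripper_width: 0.998
gripper_force: 0.0
time_s: 26.4
tcp_pos: [0.6766, 0.3151, 0.1722]
ee_rot: [[-0.951, -0.31, -0.0], [-0.31, 0.951, -0.001], [0.001, -0.001, -1.0]]
wrist_force: [0.5, 0.3, 0.6]
gripper_width: 0.998
gripper_force: 0.0
[0.67708152 0.31526445 0.17301764]
(array([621.8, 299.2]), array([183. ,  24.7]), 17.6) (306, 34, 26, 183)
t 26.45 d [0.0577 0.0019 0.169 ] rz 0.5 a0 -161.93 j6 -109.0 dist 0.179
```

View pics/b1.png

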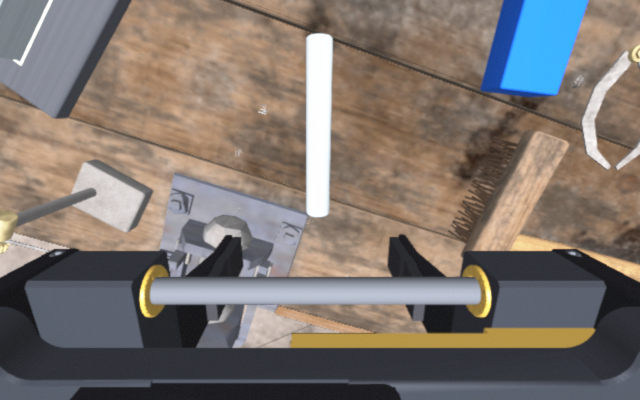

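The bar lies from image (319,34) to (318,216), middle near (319,125), with clear bench on both sides for the fingers.

```bash
python3 -m handwheel '{"ticks": [[1,0.03,0.003,0.01,0,0,0.5],[1,0.0577,0.003,0.04,0,0,0.5],[1,0.0577,0.003,0.08,0,0,0.5],[1,0.0577,0.003,0.12,0,0,0.5],[1,0.0577,0.003,0.15,0,0,0.5],[1,0.0577,0.003,0.164,0,0,0.5],[1,0.0577,0.003,0.168,0,0,0.5],[1,0.0577,0.003,0.168,0,0,0.5]]}'
python3 -m handwheel '{"ticks": [[1,0,0,0,0,0,0],[0,0,0,0,0,0,0],[0,0,0,0,0,0,0],[0,0,0,0,0,0,0],[0,0,0,0,0,0,0],[0,0,0,0,0,0,0],[0,0,0,0,0,0,0],[0,0,0,0,0,0,0]]}'
python3 -m handwheel '{"ticks": [[0,0,0,0,0,0,0],[0,0,0,0,0,0,0]]}'
```

```text
time_s: 27.25
tcp_pos: [0.6219, 0.3012, 0.0052]
ee_rot: [[-0.953, -0.303, 0.002], [-0.303, 0.953, 0.001], [-0.002, 0.0, -1.0]]
wrist_force: [-0.8, -0.6, -0.5]
gripper_width: 1.0
gripper_force: 0.0
time_s: 28.05
tcp_pos: [0.6209, 0.301, 0.004]
ee_rot: [[-0.953, -0.303, -0.0], [-0.303, 0.953, -0.0], [0.0, -0.0, -1.0]]
wrist_force: [-0.5, 0.1, 0.9]
gripper_width: 0.448
gripper_force: 0.0
time_s: 28.25
tcp_pos: [0.621, 0.3008, 0.0041]
ee_rot: [[-0.953, -0.303, -0.0], [-0.303, 0.953, -0.0], [0.0, -0.0, -1.0]]
wrist_force: [0.8, 0.1, -0.4]
gripper_width: 0.286
gripper_force: 30.0
```

Opening reads 24.9 mm, slightly less than 26. The pads may be catching above the axis, so I'll regrip a little lower.

```bash
python3 -m handwheel '{"ticks": [[0.4,0,0,0,0,0,0],[0.4,0,0,0,0,0,0],[0.4,0,0,0.0013,0,0,0],[0.4,0,0,0.0025,0,0,0],[0.4,0,0,0.0025,0,0,0],[0,0,0,0.0025,0,0,0],[0,0,0,0.0025,0,0,0],[0,0,0,0.0025,0,0,0]]}'
python3 -m handwheel '{"ticks": [[0,0,0,0,0,0,0],[0,0,0,0,0,0,0],[0,0,0,0,0,0,0]]}'
python3 -m handwheel '{"ticks": [[0,0,0,-0.005,0,0,0],[0,0,0,-0.015,0,0,0],[0,0,0,-0.03,0,0,0],[0,0,0,-0.05,0,0,0],[0,0,0,-0.05,0,0,0]]}'
python3 -c "
from h import *
c=snap('b2','side');x=c['pixels'][90:240,250:450,::-1];cv2.imwrite('pics/b2c.png',cv2.resize(x,None,fx=3.5,fy=3.5,interpolation=cv2.INTER_CUBIC))"
```

```text
time_s: 29.05
tcp_pos: [0.621, 0.3009, 0.0016]
ee_rot: [[-0.953, -0.303, 0.0], [-0.303, 0.953, -0.0], [-0.0, -0.0, -1.0]]
wrist_force: [0.0, -0.1, 0.1]
gripper_width: 0.292
gripper_force: 30.0
time_s: 29.35
tcp_pos: [0.621, 0.3009, 0.0016]
ee_rot: [[-0.953, -0.303, 0.0], [-0.303, 0.953, -0.0], [0.0, -0.0, -1.0]]
wrist_force: [0.6, -0.6, -0.6]
gripper_width: 0.291
gripper_force: 30.0
time_s: 29.85
tcp_pos: [0.6233, 0.3026, 0.0561]
ee_rot: [[-0.953, -0.304, 0.007], [-0.304, 0.953, 0.004], [-0.008, 0.002, -1.0]]
wrist_force: [0.7, 1.0, -3.7]
gripper_width: 0.285
gripper_force: 30.0
```

View pics/b2c.png

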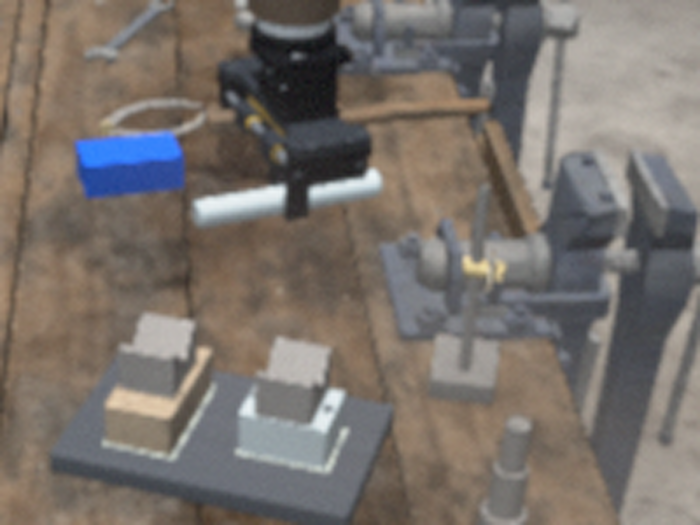

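The bar is held level at its middle, and both V-blocks stand on their seats undisturbed.

```bash
python3 -m handwheel '{"ticks": [[0,0,0,-0.02,0,0,0],[0,0,0,-0.05,0,0,0],[0,0,0,-0.09,0,0,0],[0,0,0,-0.13,0,0,0],[0,0,0,-0.15,0,0,0],[0,0,0,-0.15,0,0,0],[0,0,0,-0.15,0,0,0]]}'
python3 -c "
from h import *
go(.5525,.0132,.2,159.2)"
```

```text
time_s: 30.6
tcp_pos: [0.6197, 0.3007, 0.1997]
ee_rot: [[-0.953, -0.302, -0.003], [-0.302, 0.953, -0.0], [0.003, 0.0, -1.0]]
wrist_force: [0.8, -0.5, -6.2]
gripper_width: 0.289
gripper_force: 30.0
t 30.6 d [ 0.151  -0.2537  0.    ] rz 38.4 a0 -162.41 j6 -112.0 dist 0.295
```

```bash
python3 -m handwheel '{"ticks": [[0,0.01,-0.02,0,0,0,3],[0,0.03,-0.055,0,0,0,8],[0,0.055,-0.095,0,0,0,14],[0,0.08,-0.135,0,0,0,20],[0,0.105,-0.175,0,0,0,26],[0,0.125,-0.21,0,0,0,32],[0,0.14,-0.24,0,0,0,36],[0,0.151,-0.2537,0,0,0,38.4]]}'
python3 -m handwheel '{"ticks": [[0,0,0,0,0,0,0],[0,0,0,0,0,0,0],[0,0,0,0,0,0,0]]}'
python3 -c "
from h import *
go(.5525,.0132,.105,159.2)"
```

```text
time_s: 31.4
tcp_pos: [0.5515, 0.0108, 0.1988]
ee_rot: [[-0.933, 0.359, -0.006], [0.359, 0.933, -0.001], [0.005, -0.003, -1.0]]
wrist_force: [-0.4, 0.2, -5.5]
gripper_width: 0.29
gripper_force: 30.0
time_s: 31.7
tcp_pos: [0.5539, 0.0144, 0.2007]
ee_rot: [[-0.935, 0.353, -0.001], [0.353, 0.935, -0.0], [0.001, -0.0, -1.0]]
wrist_force: [0.2, 0.7, -3.8]
gripper_width: 0.29
gripper_force: 30.0
t 31.7 d [ 0.0007 -0.0016  0.0957] rz 0.1 a0 159.3 j6 -129.0 dist 0.096
```

```bash
python3 -m handwheel '{"ticks": [[0,0.0005,-0.0012,0.01,0,0,0],[0,0.0005,-0.0012,0.03,0,0,0],[0,0.0005,-0.0012,0.05,0,0,0],[0,0.0005,-0.0012,0.068,0,0,0],[0,0.0005,-0.0012,0.077,0,0,0],[0,0.0005,-0.0012,0.077,0,0,0],[0,0.0005,-0.0012,0.077,0,0,0],[0,0.0005,-0.0012,0.077,0,0,0]]}'
python3 -c "
from h import *
snap('tmp');snap('tmp');c=snap('f1');s=sensors.sense();p=s['tcp_pos'];print(p,s['wrist_force'])
go(.5525,.0132,.0838,159.2)
x=c['pixels'][:300,160:480,::-1];cv2.imwrite('pics/f1c.png',cv2.resize(x,None,fx=2,fy=2,interpolation=cv2.INTER_CUBIC))"
```

```text
time_s: 32.5
tcp_pos: [0.5538, 0.0129, 0.1256]
ee_rot: [[-0.935, 0.354, 0.002], [0.354, 0.935, 0.0], [-0.002, 0.001, -1.0]]
wrist_force: [-0.4, -0.3, -4.7]
gripper_width: 0.282
gripper_force: 30.0
[0.55337186 0.01265984 0.12540278] [-0.10284572 -0.44842269 -5.00384322]
t 32.65 d [0.0011 0.0002 0.0416] rz 0.0 a0 159.22 j6 -129.0 dist 0.042
```

View pics/f1c.png

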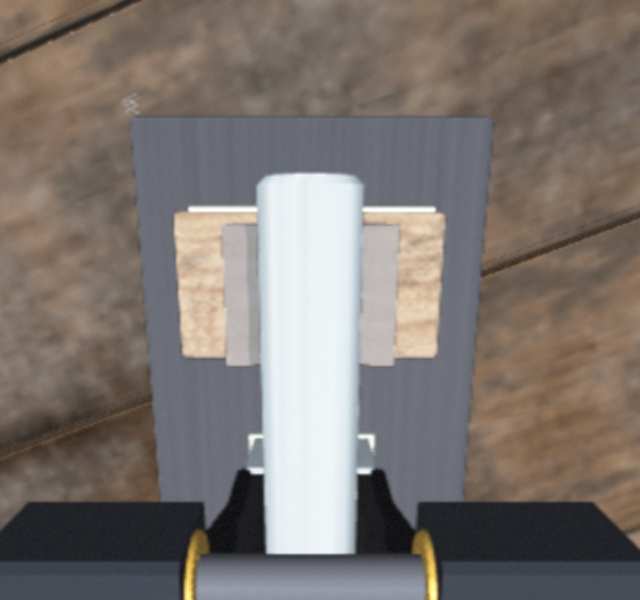

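The bar (crop columns 257–362) lies centrally over the low V (224–399) and the plate (133–491 at the far edge), with its far end at crop row 173.

```bash
python3 -c "
from h import *
c=dict(np.load('f1.npz'));s=sensors.sense();R=np.array(s['ee_rot']);p=np.array(s['tcp_pos'])
def t(uv,h):
    uv=np.array(uv)/2+[160-.25,-.25]; e=np.c_[ray(c,uv,h),[h]*len(uv)];return ((e-p)@R*1000).round(1)[:,:2].tolist()
z=p[2]+.0114
print('bar edges',t([(257,200),(362,200),(264,450),(357,450)],z),'end',t([(310,174)],z+.011),t([(310,174)],z))
print('lowV',t([(224,225),(399,225),(227,365),(394,365)],.096),'plate edge',t([(133,117),(491,117),(155,420),(470,420)],.02),'line',t([(188,209),(436,209)],.02),'tall riser',t([(248,470),(374,470)],.058))
"
```

```text
bar edges [[84.3, -13.5], [84.3, 11.7], [19.8, -13.3], [19.8, 12.0]] end [[89.4, -0.8]] [[90.1, -0.8]]
lowV [[78.0, -27.3], [78.1, 26.7], [33.7, -28.2], [33.7, 27.0]] plate edge [[119.5, -73.0], [119.6, 73.3], [-11.2, -74.0], [-11.3, 75.0]] line [[83.8, -52.7], [83.8, 53.0]] tall riser [[-20.4, -26.6], [-20.4, 26.0]]
```

```bash
python3 -m handwheel '{"ticks": [[0,0,0.0004,0.008,0,0,0],[0,0,0.0004,0.02,0,0,0],[0,0,0.0004,0.03,0,0,0],[0,0,0.0004,0.036,0,0,0],[0,0,0.0004,0.0385,0,0,0],[0,0,0.0004,0.0395,0,0,0],[0,0,0.0004,0.0395,0,0,0],[0,0,0.0004,0.0395,0,0,0]]}'
python3 -m handwheel '{"ticks": [[0,0,0,0.0005,0,0,0],[0,0,0,0.001,0,0,0],[0,0,0,0.001,0,0,0],[0,0,0,0.001,0,0,0]]}'
```

```text
time_s: 33.45
tcp_pos: [0.5534, 0.013, 0.0854]
ee_rot: [[-0.935, 0.355, 0.001], [0.355, 0.935, 0.0], [-0.001, 0.0, -1.0]]
wrist_force: [-0.0, 0.8, -4.5]
gripper_width: 0.289
gripper_force: 30.0
time_s: 33.85
tcp_pos: [0.5531, 0.0129, 0.0841]
ee_rot: [[-0.935, 0.355, 0.0], [0.355, 0.935, 0.0], [-0.0, 0.0, -1.0]]
wrist_force: [0.2, 0.7, -4.4]
gripper_width: 0.288
gripper_force: 30.0
```

```bash
python3 -m handwheel '{"ticks": [[0,0,0,0.0004,0,0,0],[0,0,0,0.0007,0,0,0],[0,0,0,0.0007,0,0,0],[0,0,0,0.0007,0,0,0]]}'
```

```text
time_s: 34.25
tcp_pos: [0.5532, 0.013, 0.0836]
ee_rot: [[-0.935, 0.355, 0.0], [0.355, 0.935, 0.0], [-0.0, 0.0, -1.0]]
wrist_force: [-0.0, 0.9, -3.1]
gripper_width: 0.289
gripper_force: 30.0
```

```bash
python3 -m handwheel '{"ticks": [[0,0,0,0.0003,0,0,0],[0,0,0,0.0003,0,0,0],[0,0,0,0.0003,0,0,0]]}'
python3 -m handwheel '{"ticks": [[0.45,0,0,0,0,0,0],[0.45,0,0,0,0,0,0],[0.7,0,0,0,0,0,0],[0.7,0,0,0,0,0,0],[0.7,0,0,0,0,0,0],[0.7,0,0,-0.01,0,0,0],[0.7,0,0,-0.03,0,0,0],[0.7,0,0,-0.06,0,0,0]]}'
python3 -m handwheel '{"ticks": [[0.7,0,0,-0.05,0,0,0],[0.7,-0.05,0,-0.08,0,0,0],[0.7,-0.09,0,-0.1,0,0,0],[0.7,-0.09,0,-0.1,0,0,0],[0.7,-0.09,0,-0.1,0,0,0],[0.7,-0.09,0,-0.1,0,0,0],[0.7,-0.09,0,-0.1,0,0,0],[0.7,-0.09,0,-0.1,0,0,0]]}'
python3 -c "
from h import *
c=snap('z1')
P=top(c,(.552,.0127),.17,.02);print('plate',P)
w=cloud(c);off=np.nanmedian(w[...,2][np.abs(w[...,2])<.012])
m=blob(w,(.553,.013),.12,.099+off,.115).astype(np.uint8);ct=max(cv2.findContours(m,0,1)[0],key=cv2.contourArea)[:,0]
print('bar',rect(ray(c,ct,.100)),cv2.boundingRect(ct));q=w[m>0];u=np.array([.935,-.355])
t=(q[:,:2]-[.553,.013])@u
for a in range(-80,81,20):
  k=np.abs(t*1000-a)<8; print(a,np.percentile(q[k][:,2],95).round(4) if k.any() else None,end=' ')
x=c['pixels'][:,:,::-1];cv2.imwrite('pics/z1.png',x)
s=snap('z1s','side');cv2.imwrite('pics/z1c.png',cv2.resize(s['pixels'][150:260,230:430,::-1],None,fx=3.5,fy=3.5,interpolation=cv2.INTER_CUBIC))"
```

```text
time_s: 34.55
tcp_pos: [0.5532, 0.013, 0.0835]
ee_rot: [[-0.935, 0.355, 0.001], [0.355, 0.935, 0.0], [-0.001, 0.0, -1.0]]
wrist_force: [-1.9, 0.8, 0.5]
gripper_width: 0.29
gripper_force: 30.0
time_s: 35.35
tcp_pos: [0.5521, 0.0126, 0.1429]
ee_rot: [[-0.935, 0.355, -0.003], [0.355, 0.935, -0.001], [0.003, -0.002, -1.0]]
wrist_force: [-0.1, -0.6, 0.5]
gripper_width: 0.698
gripper_force: 0.0
time_s: 36.15
tcp_pos: [0.6362, -0.0187, 0.2427]
ee_rot: [[-0.935, 0.354, -0.001], [0.354, 0.935, -0.0], [0.001, -0.001, -1.0]]
wrist_force: [0.4, -0.0, -0.2]
gripper_width: 0.704
gripper_force: 0.0
plate ((array([558.7,  10.2]), array([228. , 149.5]), -20.8), [249, 0, 134, 197, 13053], np.float64(0.0016))
bar (array([557. ,  10.4]), array([176.2,  24.7]), -20.8) (301, 0, 28, 193)
-80 0.1099 -60 0.1097 -40 0.1099 -20 0.1097 0 0.1097 20 0.1098 40 0.1098 60 0.1097 80 0.1095
```

View pics/z1c.png

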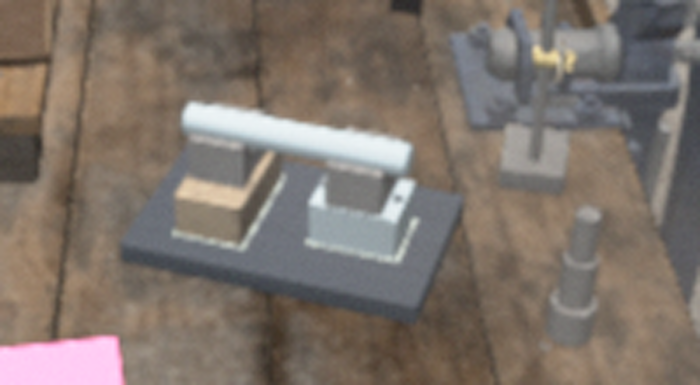

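The bar lies level in both grooves: its top reads 108 mm from end to end, its heading is −20.8° like the plate's, and scriber and shaft are untouched. Handing in.

```bash
python3 -c "
from station import workorder
print(workorder.finish_job())"
```

```text
the job is handed in; nothing more can be done
None
```

The wood, low V-block, tall V-block and bar were set on the plate in that order, with the bar level in both grooves and centred, and the job is handed in at about 36 s; no verdict was returned.

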